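Clear, load, pin shut and start the watch pressure tester

ROBOT

A 6-joint arm with a two-finger parallel gripper is mounted at the origin on the work surface. World frame = base frame: x ahead of the robot, y to its left, z up, the work surface at z = 0. Lengths are in m, angles in rad, forces in N, time in s.
With the tool pointing down it reaches from about 0.325 to 0.775 m from the base axis. Payload 9.3 kg.
Tool frame: the origin (TCP) lies midway between the tips of the shut fingers; the grasp point (between the pads) lies 19 mm behind it; z points along the fingers, y is the direction in which the jaws open and shut (so a half turn about z gives the same grasp; the last joint's range is limited). The gripper opens to 85 mm and grips with 20 to 120 N. Pads are 22 mm wide; open, the fingers measure 114 mm over their backs; the gripper's body (76 mm by 85 mm) begins 54 mm behind the grasp point. The pads swing forward as they close: fully open they stand 13 mm farther back than shut.
Start: joints at [0.991, 0.259, 0.021, 1.334, 0, 1.418], TCP at [0.228, 0.501, 0.231] pointing down, gripper open.
Joint ranges: [-3.04, 3.04], [-0.91, 1.82], [-1.04, 1.36], [-1.92, 1.95], [-1.52, 1.45], [-3.14, 3.14]. Speed limits (rad/s): [2.22, 2.22, 2.79, 3.14, 3.14, 3.14].

INTERFACE

Orientations are given as a rotation vector (axis times angle).
In Python, from workcell import r gives the robot as it stands.
- The arm moves only by the tool drive_tool, never from a script. Its arguments are lists of equal length, an entry for each row: "offset": the shift along the tool's x, y, z in m, a list of three; "spin": the turn about the tool's z in rad; "grip": the opening, from -1 (shut) to 1 (fully open). In form: {"offset": [[tx, ty, tz], ...], "spin": [spin, ...], "grip": [grip, ...]}. A call has 1 to 10 rows; each row is the pose to reach, as a shift and turn from the pose measured when the call began, along the tool's axes at that moment; what a row does not reach only later rows make up. A row lasts 1/8 s, in which the tool goes at most 62.5 mm and 10.7 degrees, less where a joint would pass 70% of its speed; a pose out of reach is approached as far as the arm can. A call with a gripper value outside its range is refused whole. The fingers move at their own pace and stop on an object; "newtons" is the grip in N (left out, the last holds). Time passes only in rows, so rows that repeat a pose let the fingers close. It gives the time, the measured TCP pose, the force and the opening at its end, in the units of the state.
- r.read_state(): the state, without advancing time (a new reading comes with each control period).
- r.capture(name): name is "scene" or "top" or "wrist"; returns (picture, depth): 480x640x3 uint8, blue, green, red; 480x640 float32, m along the optical axis (not along the pixel's ray), 0 where there is no reading.
- r.get_calibration(name): a dict with "intrinsics" (3x3 intrinsics, pixels), "R" (3x3) and "t" (3): a world point X has camera coordinates R X + t. Camera axes: x right, y down, z forward; pixel columns grow to the right and rows downward; lengths in m; the calibration is good to about 2 mm. A picture is of the moment at which its call begins: read the wrist's pose just before it. get_calibration takes no time and is no camera call; for the wrist camera it gives the pose at the moment of the call.
- r.finish_job(): hands the job in, once; it reports no verdict.
The state is a dict: "time_s": time; "joints": joint angles; "qd": joint speeds; "tau": joint torques, N m; "eef_pos": TCP position; "ee_rot": TCP orientation; "contact_force": force on the tool from outside, world axes, zero at the start; "torque": the same for the moment, N m; "grip_width": finger opening in m.
Only numpy, scipy, OpenCV 4.12 (cv2) and the standard library are available. Lean on these libraries where they do the work, as an engineer would, in place of code of your own. Each camera call takes 0.05 s, during which the arm holds its last target. There are 200 camera calls.

TASK

Run the next batch in the pressure tester: swing its clear lid aside first if it is in the way, take the watches of the last batch out of the chamber and lay them flat and dial up in the white tray, then lay every watch waiting on the black pad flat and dial up in the chamber. Swing the lid shut, line its tongue up in the fork and drop the lock pin from the tool block fully home through both, and only then throw the air valve lever over to open. Leave the other things on the bench where they are.

Things in the scene. Friction and masses are not known exactly. Their poses are not given: they have to be found in the camera images.
- tester: the pressure tester, a grey cast box fixed to the bench with an open chamber, 116 mm (x) by 159 mm (y) inside, floor 30 mm and rim 65 mm above the bench, walls 14 mm thick. Origin: under the chamber's middle, at bench height; x points away from the robot across the chamber to the white console (x 72 to 144 mm, 75 mm high), y to the left, to the lock fork
- bay_middle (a point): the middle of the middle bay's floor. Two rubber ridges, 6 mm high and 3 mm thick, part the chamber floor into three bays, each 116 mm (x) by 51 mm (y), centred at y = -54, 0 and 54 mm in the tester's frame; one watch with its lugs along y fits each bay
- lid (a joint): the clear lid, rad: swings level on an upright pivot, plate 68 to 80 mm above the bench. 0 = closed, tongue and fork holes in line; positive = open, to the right (counter-clockwise from above), 0.35 to 1.7 at the start, clear of the chamber from 1.45. Stops at -0.008, where the hole is 2 mm past line. Friction 0.1 N m: it stays where left, and the tapered pin draws it the last 2 mm into line
- lid_hinge (a point): the lid's pivot axis at the chamber's far right corner, at the height of the lid's top (80 mm); 50 mm along x and -112 mm along y from the tester's origin
- lid_knob (a point): the top centre of the upright black knob on the lid, 24 mm in diameter and 40 mm tall, its top 120 mm above the bench, 171 mm from the pivot axis; with the lid closed it stands at x = -45, y = 30 mm in the tester's frame
- lid_eye (a point): the centre of the 12 mm hole in the lid's tongue, at the tongue's top face, 80 mm above the bench, 235 mm from the pivot axis. The tongue is 12 mm thick
- fork_hole (a point): the mouth of the 12 mm hole in the upper ear of the aluminium lock fork at the tester's left end, 118 mm along y from the tester's origin, 95 mm above the bench; its z points up. Upper ear 83 to 95 mm, lower ear 47 to 65 mm above the bench, hole right through both; the lid's tongue swings in between them from the robot's side
- pin: the steel lock pin, 80 g, upright. Origin: centre of the underside of its collar (22 mm across, 4 mm thick). Below: shaft 10 mm across, 55 mm long, the last 10 mm tapered to 5 mm. Above: grip 15 mm across, 4 to 40 mm above the origin. It starts standing in the wooden tool block (62 mm high), collar on its top; tools fixed in the block 70 mm away reach 100 mm up. Home = collar on the fork
- valve (a joint): the air valve's toggle lever on the console, rad: 0 = shut, leaning to the left (tester's +y); 1.0 = open, leaning to the right, where it stops. It stays where it is left; about 1 N moves it
- valve_tip (a point): the centre of the lever's black ball, 26 mm across, 60 mm from the lever's pivot; the lever is a 10 mm rod and swings in the tester's y-z plane. The pivot lies 112 mm along x and -55 mm along y from the tester's origin, 97 mm above the bench. A round gauge, 91 mm high, stands 73 mm to its left
- pad: the black pad with the waiting watches, 250 by 130 mm, 2 mm thick, fixed to the bench, to the left of the tester. Origin: centre of its underside
- tray: the white rectangular tray for tested watches, fixed, 180 mm (x) by 120 mm (y), walls 18 mm high and 4 mm thick, inner floor 4 mm above the bench, to the right of the tester. Origin: centre of its underside
- w1: a steel wristwatch head, no strap: round case 40 mm across, 9.5 mm thick (11 mm with its glass); lugs 22 mm wide make it 47 mm long along its y (lug ends 1 to 6 mm above its underside); 70 g. Origin: centre of its underside, z up through the white dial. One of the waiting watches (one to three of them), on the black pad at the start; may be absent
- w2: a steel wristwatch head, no strap: round case 40 mm across, 9.5 mm thick (11 mm with its glass); lugs 22 mm wide make it 47 mm long along its y (lug ends 1 to 6 mm above its underside); 70 g. Origin: centre of its underside, z up through the white dial. One of the waiting watches (one to three of them), on the black pad at the start; may be absent
- w3: a steel wristwatch head, no strap: round case 40 mm across, 9.5 mm thick (11 mm with its glass); lugs 22 mm wide make it 47 mm long along its y (lug ends 1 to 6 mm above its underside); 70 g. Origin: centre of its underside, z up through the white dial. One of the waiting watches (one to three of them), on the black pad at the start; may be absent
- old1: a steel wristwatch head, no strap: round case 40 mm across, 9.5 mm thick (11 mm with its glass); lugs 22 mm wide make it 47 mm long along its y (lug ends 1 to 6 mm above its underside); 70 g. Origin: centre of its underside, z up through the white dial. A watch of the last batch; if present it lies in a bay of the chamber at the start; may be absent
- old2: a steel wristwatch head, no strap: round case 40 mm across, 9.5 mm thick (11 mm with its glass); lugs 22 mm wide make it 47 mm long along its y (lug ends 1 to 6 mm above its underside); 70 g. Origin: centre of its underside, z up through the white dial. A watch of the last batch; if present it lies in a bay of the chamber at the start; may be absent
- old3: a steel wristwatch head, no strap: round case 40 mm across, 9.5 mm thick (11 mm with its glass); lugs 22 mm wide make it 47 mm long along its y (lug ends 1 to 6 mm above its underside); 70 g. Origin: centre of its underside, z up through the white dial. A watch of the last batch; if present it lies in a bay of the chamber at the start; may be absent
- tweezers: steel tweezers, 125 mm, loose on the bench; to be left alone. Origin at its underside
- screwdriver: a small screwdriver, 150 mm, loose on the bench; to be left alone. Origin at its underside
- dish: a white ceramic dish, 80 mm across, 18 mm high, loose on the bench; to be left alone. Origin at its underside
- holder: a grey round movement holder, 68 mm across, 24 mm high, loose on the bench; to be left alone. Origin at its underside
- blower: a black rubber dust blower, 50 mm across, 70 mm high, loose on the bench; to be left alone. Origin at its underside
- oil_jar: a small amber jar, 44 mm across, 50 mm high, loose on the bench; to be left alone. Origin at its underside

How it is judged:
By the outcome, as a careful person would: the job done as asked, in the order asked, and still so for the second after the job is handed in, with the robot touching nothing.
Of w1, w2, w3, old1, old2, old3 only 4 to 5 are there at a start; the rules pass over those that are not, and their reading is None.
At some moment in a run one of w1, w2, w3 may be knocked a few centimetres aside while the robot is not near it.
It also fails if it takes over 210 s, if anything falls off the work surface, if the arm or the gripper's body presses on something with over 40 N, if the wrist force passes 120 N, or if a joint passes its speed limit or range.

## Working session

There is one attempt and no reset: what is moved stays moved. The work goes in short steps, Python scripts to look and compute and a tool call to move; the robot and the scene stay as the last step left them, time stands still between calls to the robot, and variables do not carry over. Pictures are saved under pics/ and viewed, about 12 in all and at most 16, crops included, and the job is handed in when it is done.

Besides the shell and the picture viewer there is one more tool, called after "Call:" by a JSON object that holds its "op" and its "data". drive_tool: Moves the arm, as the interface text tells. Its arguments: {"type":"object","properties":{"offset":{"type":"array"},"spin":{"type":"array"},"grip":{"type":"array"},"newtons":{"type":"number"}},"required":["offset","spin","grip"]}

```bash
mkdir -p pics; ls
python3 - <<'E'
from workcell import r
import cv2,numpy as np
s=r.read_state();print({k:np.round(v,3) for k,v in s.items()})
for n in("scene","top"):
    p,d=r.capture(n);cv2.imwrite(f"pics/{n}0.png",p);np.save(f"{n}0.npy",d)
    c=r.get_calibration(n);print(n,c)
E
```

```text
pics
{'time_s': np.float64(0.0), 'joints': array([ 0.991,  0.259,  0.021,  1.334, -0.   ,  1.418]), 'qd': array([ 0.001, -0.001,  0.002,  0.001,  0.003,  0.   ]), 'tau': array([-2.0000e-03, -5.5564e+01,  3.4453e+01,  1.4000e-02, -0.0000e+00,
       -0.0000e+00]), 'eef_pos': array([0.228, 0.5  , 0.231]), 'ee_rot': array([-6.65e-01, -3.07e+00,  2.00e-03]), 'contact_force': array([-0.241,  0.019,  0.006]), 'torque': array([ 0.024, -0.016,  0.015]), 'grip_width': np.float64(0.085)}
scene {'intrinsics': array([[525.55476926,   0.        , 315.33221377],
       [  0.        , 525.55476926, 239.37920244],
       [  0.        ,   0.        ,   1.        ]]), 'R': array([[-0.39379478,  0.91910884, -0.01283037],
       [ 0.49362834,  0.19968053, -0.84643886],
       [-0.77540746, -0.33965664, -0.53233132]]), 't': array([ 0.18078121, -0.14609265,  1.51574227])}
top {'intrinsics': array([[575.51850922,   0.        , 314.25033773],
       [  0.        , 575.51850922, 253.19871186],
       [  0.        ,   0.        ,   1.        ]]), 'R': array([[-0.00237799, -0.99992632, -0.01190382],
       [-0.99106584,  0.00394399, -0.1333152 ],
       [ 0.13335232,  0.01148045, -0.9910022 ]]), 't': array([0.03439928, 0.54127832, 1.27656549])}
```

View pics/top0.png

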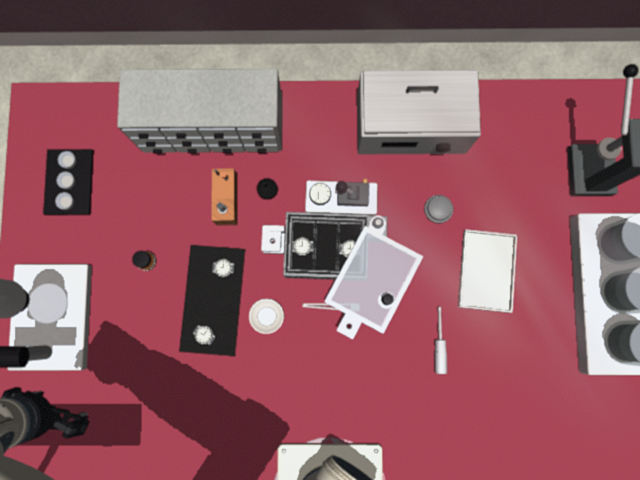

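View pics/scene0.png

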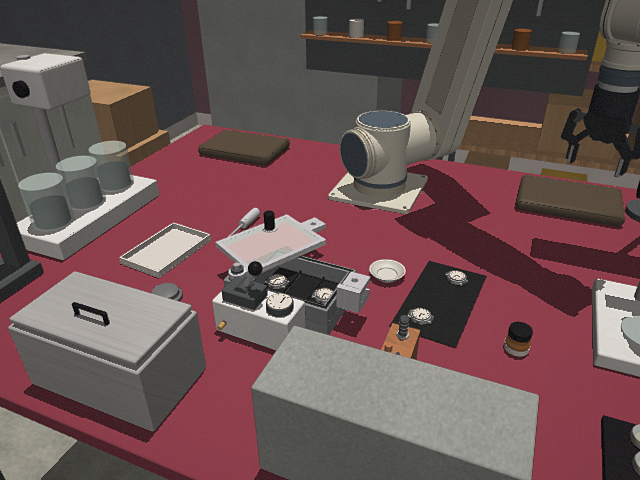

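The top view shows the tester with its chamber around (325,245) and the lid half open, the knob at (387,299) and the tongue at (348,325). The watches in the chamber are at about (302,245) and (348,248), and those on the pad at (222,268) and (204,335). The pin block is at (223,195) and the tray at (488,270).

```bash
cat > h.py <<'E'
import numpy as np,cv2
from scipy.spatial.transform import Rotation as Ro
from workcell import r
def cast(c,uv,z):
    uv=np.atleast_2d(uv).astype(float);K=c["intrinsics"];R=c["R"];t=c["t"]
    d=np.c_[uv,np.ones(len(uv))]@np.linalg.inv(K).T@R
    C=-R.T@t
    return C+d*((z-C[2])/d[:,2])[:,None]
def cloud(c,d):
    v,u=np.mgrid[:480,:640];K=c["intrinsics"]
    p=np.stack([(u-K[0,2])/K[0,0]*d,(v-K[1,2])/K[1,1]*d,d],-1)
    return (p-c["t"])@c["R"]
def proj(c,X):
    q=(np.atleast_2d(X)@c["R"].T+c["t"])@c["intrinsics"].T
    return q[:,:2]/q[:,2:]
def tool(dxyz,s=None):  # world shift -> tool axes
    s=s or r.read_state();return Ro.from_rotvec(s["ee_rot"]).inv().apply(dxyz)
E
python3 - <<'E'
from h import *
c=r.get_calibration("top");p=cv2.imread("pics/top0.png");d=np.load("top0.npy");P=cloud(c,d)
cv2.imwrite("pics/crop0.png",cv2.resize(p[150:350,180:440],None,fx=3,fy=3,interpolation=cv2.INTER_CUBIC))
for n,u,v in [("w",222,268),("w",204,335),("old",302,245),("old",348,248),("knob",387,299),("pin",222,208),("hinge",378,222),("fork",272,230),("tongue",340,333),("console",315,207),("floor",325,255),("tray",488,270),("valve",342,187),("blower",267,188),("dish",266,316)]:
    print(n,np.round(P[v,u],4))
g=cv2.cvtColor(p,cv2.COLOR_BGR2HSV)
def rect(m,lo,z,n):
    mm=np.zeros_like(m);mm[lo[1]:lo[3],lo[0]:lo[2]]=m[lo[1]:lo[3],lo[0]:lo[2]]
    cs,_=cv2.findContours(mm,0,2);k=max(cs,key=cv2.contourArea);b=cv2.boxPoints(cv2.minAreaRect(k))
    X=cast(c,b,z);print(n,"centre",X.mean(0).round(4),"edges",np.linalg.norm(np.diff(X,axis=0),axis=1)[:2].round(3),"dirs",[np.degrees(np.arctan2(e[1],e[0])).round(1) for e in np.diff(X,axis=0)[:2]])
notred=((g[...,1]<110)|(g[...,2]<60)).astype(np.uint8)*255
rect(notred,(170,235,252,362),.002,"pad");rect(notred,(450,220,530,320),.018,"tray")
rect((g[...,1]<60).astype(np.uint8)*255*(g[...,2]>130),(303,175,380,214),.075,"console")
rect(((g[...,2]>150)&(g[...,1]<60)).astype(np.uint8)*255,(255,222,284,256),.095,"fork")
E
```

```text
w [0.5103 0.2462 0.0172]
w [0.357  0.2844 0.017 ]
old [0.5597 0.0605 0.0415]
old [ 0.5523 -0.0442  0.0414]
knob [ 0.4321 -0.1217  0.1186]
pin [0.6337 0.2343 0.1006]
hinge [ 0.6023 -0.1081  0.0933]
fork [0.3663 0.0176 1.3376]
tongue [ 0.3608 -0.0257  0.0019]
console [0.64   0.0303 0.0772]
floor [0.5384 0.0081 0.0268]
tray [ 0.5049 -0.3704  0.003 ]
valve [ 0.6646 -0.0273  0.1599]
blower [0.6919 0.141  0.0464]
dish [0.4    0.1448 0.0035]
pad centre [0.4389 0.2711 0.002 ] edges [0.249 0.13 ] dirs [np.float64(-3.9), np.float64(-95.8)]
tray centre [ 0.5026 -0.3659  0.018 ] edges [0.186 0.131] dirs [np.float64(-7.2), np.float64(-95.6)]
console centre [ 0.6614 -0.0259  0.075 ] edges [0.076 0.164] dirs [np.float64(-2.2), np.float64(-92.6)]
fork centre [0.5653 0.1244 0.095 ] edges [0.048 0.062] dirs [np.float64(-90.3), np.float64(-179.7)]
```

View pics/crop0.png

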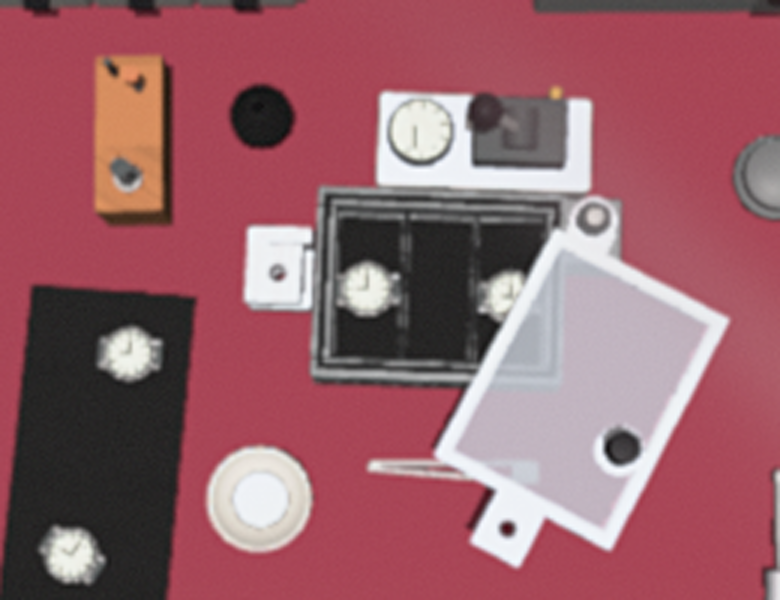

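The crop shows the fork hole at crop (278,272), the hinge at (595,217), the knob at (622,447) and the lid eye at (508,528). The chamber holds two watches, in the left and right bays, and the middle bay is empty. There are two watches on the pad.

Run:
```python
from h import *
c=r.get_calibration("top")
f=lambda x,y,z:cast(c,[180+(x+.5)/3-.5,150+(y+.5)/3-.5],z)[0]
fork=f(278,272,.095);hin=f(595,217,.093);knob=f(622,447,.12);eye=f(508,528,.08);old=[f(365,289,.041),f(507,297,.041)];w=[f(130,353,.013),f(71,555,.013)];pin=f(127,172,.102);ball=f(487,112,.15)
for n,v in dict(fork=fork,hin=hin,knob=knob,eye=eye,old=old,w=w,pin=pin,ball=ball).items():print(n,np.round(v,4))
v=(hin-fork)[:2];yaw=np.arctan2(v[1],v[0])-np.arctan2(-230,50);print("dist",np.linalg.norm(v),"exp",np.hypot(50,230)/1e3,"yaw",np.degrees(yaw))
for yw in(yaw,):
    R=np.array([[np.cos(yw),-np.sin(yw)],[np.sin(yw),np.cos(yw)]])
    o=(fork[:2]-R@[0,.118]+hin[:2]-R@[.05,-.112])/2;print("origin",o)
    print("olds in tester",[(R.T@(q[:2]-o)).round(4) for q in old],"ball",R.T@(ball[:2]-o))
for q,L in((knob,.171),(eye,.235)):
    print(np.linalg.norm((q-hin)[:2]),L)
a=np.arctan2(*(knob-hin)[1::-1])%(2*np.pi)-yaw-np.arctan2(.142,-.095);print("lid",a)
```

```text
fork [0.5623 0.1236 0.095 ]
hin [ 0.6023 -0.1081  0.093 ]
knob [ 0.4328 -0.1215  0.12  ]
eye [ 0.3768 -0.0427  0.08  ]
old [[ 0.5574  0.062   0.041 ]
 [ 0.5509 -0.0457  0.041 ]]
w [[0.5123 0.2447 0.013 ]
 [0.3578 0.2868 0.013 ]]
pin [0.6357 0.2341 0.102 ]
ball [ 0.6671 -0.0276  0.15  ]
dist 0.23516534894810945 exp 0.2353720459187964 yaw -2.4558242743173717
origin [0.55719067 0.00583481]
olds in tester [array([-0.0022,  0.0561]), array([-0.0041, -0.0517])] ball [ 0.11120752 -0.02872893]
0.17009750915425742 0.171
0.2348196743697235 0.235
lid 1.1029958263680197
```

Call:
{"op": "drive_tool", "data": {"offset": [[0,0,0],[0,0,0],[0,0,0],[0,0,0],[0,0,0],[0,0,0],[0,0,0],[0,0,0],[0,0,0]], "spin": [0.18,0.36,0.54,0.72,0.9,1.05,1.18,1.18,1.18], "grip": [-0.2,-0.2,-0.2,-0.2,-0.2,-0.2,-0.2,-0.2,-0.2], "newtons": 25}}

```text
time_s: 1.23
eef_pos: [0.2275, 0.5004, 0.2305]
ee_rot: [2.258, 2.184, -0.002]
contact_force: [-0.3, -0.4, 0.7]
grip_width: 0.0341
```

Call:
{"op": "drive_tool", "data": {"offset": [[-0.05,0.018,0],[-0.11,0.04,0],[-0.17,0.062,0],[-0.23,0.084,0],[-0.29,0.106,0],[-0.35,0.128,0],[-0.41,0.15,0],[-0.47,0.172,0.02],[-0.53,0.195,0.03],[-0.59,0.217,0.05]], "spin": [0,0,0,0,0,0,0,0,0,0], "grip": [0.1,0.1,0.1,0.1,0.1,0.1,0.1,0.1,0.1,0.1]}}

```text
time_s: 2.48
eef_pos: [0.4194, -0.0812, 0.1866]
ee_rot: [2.255, 2.185, -0.001]
contact_force: [0.9, 0.4, 0.3]
grip_width: 0.047
```

Call:
{"op": "drive_tool", "data": {"offset": [[0,0,0],[0,0,0]], "spin": [0,0], "grip": [0.1,0.1]}}

```text
time_s: 2.72
eef_pos: [0.4191, -0.0812, 0.1865]
ee_rot: [2.255, 2.186, -0.001]
contact_force: [0.0, 0.4, -0.1]
grip_width: 0.0471
```

Call:
{"op": "drive_tool", "data": {"offset": [[-0.04,0.015,0],[-0.04,0.015,0.04],[-0.04,0.015,0.096],[-0.04,0.015,0.096],[-0.04,0.015,0.096],[-0.04,0.015,0.096],[-0.04,0.015,0.096],[-0.04,0.015,0.096]], "spin": [0,0,0,0,0,0,0,0], "grip": [0.1,0.1,0.1,0.1,-0.6,-0.6,-0.6,-0.6], "newtons": 20}}

```text
time_s: 3.72
eef_pos: [0.4329, -0.1217, 0.0929]
ee_rot: [2.253, 2.185, -0.002]
contact_force: [-6.7, 0.9, 5.0]
grip_width: 0.0233
```

Call:
{"op": "drive_tool", "data": {"offset": [[-0.014,0.002,0],[-0.028,0.0055,0],[-0.041,0.01,0],[-0.054,0.0155,0],[-0.067,0.022,0],[-0.079,0.03,0],[-0.079,0.03,0]], "spin": [0,0,0,0,0,0,0], "grip": [-0.6,-0.6,-0.6,-0.6,-0.6,-0.6,-0.6]}}

```text
time_s: 4.6
eef_pos: [0.4603, -0.2047, 0.0937]
ee_rot: [2.254, 2.181, -0.007]
contact_force: [-8.4, -6.1, 0.7]
grip_width: 0.0233
```

Call:
{"op": "drive_tool", "data": {"offset": [[0,0,0],[0,0,0],[0,0,-0.06],[0,0,-0.12],[0.055,0.02,-0.15],[0.11,0.04,-0.17],[0.165,0.06,-0.18],[0.21,0.06,-0.18],[0.21,0.06,-0.18],[0.21,0.06,-0.18]], "spin": [0,0,0,0,0,0,0,0,0,0], "grip": [0.1,0.1,0.1,0.1,0.3,0.3,0.3,0.3,0.3,0.3]}}

```text
time_s: 5.85
eef_pos: [0.5275, 0.0043, 0.2726]
ee_rot: [2.253, 2.182, -0.007]
contact_force: [0.0, -0.2, 0.1]
grip_width: 0.0555
```

Run:
```python
from h import *
c=r.get_calibration("wrist");p,d=r.capture("wrist");cv2.imwrite("pics/w1.png",p);np.save("w1.npy",d)
import pickle;pickle.dump(c,open("w1.pkl","wb"))
print(c["R"].round(3),(-c["R"].T@c["t"]).round(4),c["intrinsics"][0],r.read_state()["eef_pos"])
```

```text
[[ 0.999 -0.032  0.001]
 [-0.031 -0.953  0.301]
 [-0.009 -0.301 -0.953]] [0.5299 0.0817 0.4153] [373.97135472   0.         314.9185709 ] [0.52741123 0.00375549 0.27255133]
```

View pics/w1.png

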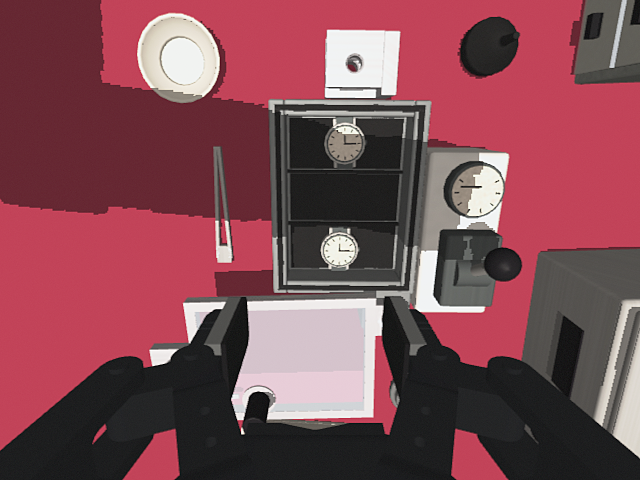

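The lid is clear of the chamber. The watches lie at about (345,143) and (340,250) with their lugs along y, and the fork hole is at (353,62).

Run:
```python
from h import *
import pickle
c=pickle.load(open("w1.pkl","rb"));p=cv2.imread("pics/w1.png");g=cv2.cvtColor(p,cv2.COLOR_BGR2GRAY)
for (u,v) in((345,143),(340,250)):
    q=cv2.medianBlur(g[v-35:v+35,u-35:u+35],3)
    _,m=cv2.threshold(q,0,255,cv2.THRESH_OTSU);m=cv2.morphologyEx(m,cv2.MORPH_OPEN,np.ones((3,3)))
    k=cv2.HoughCircles(q,cv2.HOUGH_GRADIENT,1,50,param1=100,param2=10,minRadius=12,maxRadius=24);print(k)
    if k is not None:
        k=k[0][0];print(cast(c,[u-35+k[0],v-35+k[1]],.040).round(4),"rad",k[2]/374*.39)
print("eyeballed",cast(c,[(345,143),(340,250)],.041).round(4))
print("forkhole",cast(c,[353,62],.095))
```

```text
[[[31.5 35.5 17.9]]]
[[0.5556 0.0619 0.04  ]] rad 0.018665774
[[[34.5 38.5 17.6]]]
[[ 0.5522 -0.0514  0.04  ]] rad 0.01835294
eyeballed [[ 0.5589  0.0623  0.041 ]
 [ 0.5527 -0.0471  0.041 ]]
forkhole [[0.56145679 0.12612711 0.095     ]]
```

Call:
{"op": "drive_tool", "data": {"offset": [[-0.0495,0.0255,0.05],[-0.0495,0.0255,0.11],[-0.0495,0.0255,0.17],[-0.0495,0.0255,0.22],[-0.0495,0.0255,0.242],[-0.0495,0.0255,0.242]], "spin": [0,0,0,0,0,0], "grip": [0.3,0.3,0.3,0.3,0.3,0.3]}}

```text
time_s: 6.65
eef_pos: [0.5504, -0.0494, 0.0296]
ee_rot: [2.259, 2.18, -0.009]
contact_force: [0.4, -0.8, 0.1]
grip_width: 0.0552
```

Call:
{"op": "drive_tool", "data": {"offset": [[0,0,0],[0,0,0],[0,0,0],[0,0,0],[0,0,0],[0,0,0]], "spin": [0,0,0,0,0,0], "grip": [-0.3,-0.3,-0.3,-0.3,-0.3,-0.3], "newtons": 35}}

```text
time_s: 7.4
eef_pos: [0.5512, -0.0501, 0.0311]
ee_rot: [2.257, 2.177, -0.009]
contact_force: [-0.9, -3.3, 6.1]
grip_width: 0.0378
```

Call:
{"op": "drive_tool", "data": {"offset": [[0,0,-0.05],[0,0,-0.11],[-0.055,0,-0.13],[-0.11,0,-0.13],[-0.165,0,-0.13],[-0.22,0,-0.13],[-0.275,0,-0.13],[-0.319,0,-0.13],[-0.319,0.001,-0.08],[-0.319,0.001,-0.05]], "spin": [0,0,0,0,0,0,0,0,0,0], "grip": [-0.3,-0.3,-0.3,-0.3,-0.3,-0.3,-0.3,-0.3,-0.3,-0.3]}}

```text
time_s: 8.65
eef_pos: [0.54, -0.369, 0.0818]
ee_rot: [2.259, 2.177, -0.009]
contact_force: [-0.4, 0.3, -0.1]
grip_width: 0.0381
```

Call:
{"op": "drive_tool", "data": {"offset": [[0.002,0.001,0.04],[0.002,0.001,0.065],[0.002,0.001,0.076],[0.002,0.001,0.076],[0.002,0.001,0.076],[0.002,0.001,0.076],[0.002,0.001,0.076]], "spin": [0,0,0,0,0,0,0], "grip": [-0.3,-0.3,-0.3,-0.3,0.2,0.2,0.2]}}

```text
time_s: 9.52
eef_pos: [0.5413, -0.3677, 0.0064]
ee_rot: [2.258, 2.176, -0.008]
contact_force: [-0.0, -0.1, -0.5]
grip_width: 0.051
```

Call:
{"op": "drive_tool", "data": {"offset": [[0,0,-0.05],[0,0,-0.11],[0.03,0,-0.16],[0.09,0,-0.16],[0.15,0,-0.16],[0.21,0,-0.16],[0.27,0,-0.16],[0.33,0.004,-0.16],[0.39,0.004,-0.16],[0.43,0.004,-0.16]], "spin": [0,0,0,0,0,0,0,0,0,0], "grip": [0.2,0.2,0.2,0.3,0.3,0.3,0.3,0.3,0.3,0.3]}}

```text
time_s: 10.78
eef_pos: [0.5609, 0.0656, 0.1637]
ee_rot: [2.256, 2.178, -0.007]
contact_force: [0.3, -0.0, 0.3]
grip_width: 0.0554
```

Call:
{"op": "drive_tool", "data": {"offset": [[-0.0035,-0.0045,0.05],[-0.0035,-0.0045,0.1],[-0.0035,-0.0045,0.125],[-0.0035,-0.0045,0.133],[-0.0035,-0.0045,0.133],[-0.0035,-0.0045,0.133],[-0.0035,-0.0045,0.133],[-0.0035,-0.0045,0.133],[-0.0035,-0.0045,0.133],[-0.0035,-0.0045,0.133]], "spin": [0,0,0,0,0,0,0,0,0,0], "grip": [0.3,0.3,0.3,0.3,-0.3,-0.3,-0.3,-0.3,-0.3,-0.3]}}

```text
time_s: 12.02
eef_pos: [0.5567, 0.0613, 0.0313]
ee_rot: [2.256, 2.177, -0.006]
contact_force: [-1.5, -0.0, 7.3]
grip_width: 0.038
```

Call:
{"op": "drive_tool", "data": {"offset": [[0,0,-0.05],[0,0,-0.11],[-0.05,-0.01,-0.15],[-0.11,-0.02,-0.15],[-0.17,-0.03,-0.15],[-0.23,-0.045,-0.15],[-0.29,-0.055,-0.15],[-0.35,-0.068,-0.15],[-0.41,-0.08,-0.15],[-0.427,-0.08,-0.11]], "spin": [0,0,0,0,0,0,0,0,0,0], "grip": [-0.3,-0.3,-0.3,-0.3,-0.3,-0.3,-0.3,-0.3,-0.3,-0.3]}}

```text
time_s: 13.28
eef_pos: [0.4614, -0.3664, 0.1458]
ee_rot: [2.256, 2.169, -0.007]
contact_force: [0.6, -0.1, -0.9]
grip_width: 0.0378
```

Call:
{"op": "drive_tool", "data": {"offset": [[0,0,0],[0,0,0]], "spin": [0,0], "grip": [-0.3,-0.3]}}

```text
time_s: 13.52
eef_pos: [0.4617, -0.3661, 0.1469]
ee_rot: [2.255, 2.169, -0.007]
contact_force: [0.6, 0.2, -0.4]
grip_width: 0.0379
```

Call:
{"op": "drive_tool", "data": {"offset": [[0,0,0.05],[0,0,0.1],[0,0,0.13],[0,0,0.141],[0,0,0.141],[0,0,0.141],[0,0,0.141],[0,0,0.141],[0,0,0.09],[0,0,0.03]], "spin": [0,0,0,0,0,0,0,0,0,0], "grip": [-0.3,-0.3,-0.3,-0.3,-0.3,0.2,0.2,0.2,0.2,0.2]}}

```text
time_s: 14.78
eef_pos: [0.4612, -0.366, 0.1175]
ee_rot: [2.257, 2.171, -0.007]
contact_force: [0.1, -0.5, -0.4]
grip_width: 0.0506
```

Call:
{"op": "drive_tool", "data": {"offset": [[0,0,-0.05],[0.05,0,-0.1],[0.11,-0.01,-0.15],[0.17,-0.015,-0.17],[0.23,-0.02,-0.17],[0.29,-0.025,-0.17],[0.35,-0.03,-0.17],[0.41,-0.035,-0.17],[0.47,-0.04,-0.17],[0.53,-0.05,-0.17]], "spin": [0,0,0,0,0,0,0,0,0,0], "grip": [0.3,0.3,0.3,0.3,0.3,0.3,0.3,0.3,0.3,0.3]}}

```text
time_s: 16.02
eef_pos: [0.4319, 0.1601, 0.2824]
ee_rot: [2.257, 2.17, -0.005]
contact_force: [0.3, -0.4, -0.6]
grip_width: 0.0556
```

Call:
{"op": "drive_tool", "data": {"offset": [[0.03,0,0],[0.04,0,0],[0.04,0,0]], "spin": [0,0,0], "grip": [0.3,0.3,0.3]}}

```text
time_s: 16.4
eef_pos: [0.4335, 0.1999, 0.2819]
ee_rot: [2.256, 2.171, -0.006]
contact_force: [0.2, 0.2, -0.1]
grip_width: 0.0553
```

Run:
```python
from h import *
import pickle
c=r.get_calibration("wrist");p,d=r.capture("wrist");cv2.imwrite("pics/w2.png",p)
pickle.dump(c,open("w2.pkl","wb"));ct=r.get_calibration("top");pt,_=r.capture("top");cv2.imwrite("pics/top2.png",pt)
o=np.zeros((480,640,3),np.uint8);o=cv2.resize(p,(640,480))
t=cv2.resize(pt[215:345,430:545],(400,452),interpolation=cv2.INTER_CUBIC)
m=np.zeros((480,800,3),np.uint8);m[:,:][:360,:480]=cv2.resize(p,(480,360));m[:362,480:]=cv2.resize(t,(320,362));cv2.imwrite("pics/m2.png",m)
print(r.read_state()["eef_pos"],r.read_state()["ee_rot"])
```

```text
[0.43363018 0.19905453 0.28200109] [ 2.25798029  2.16858637 -0.00582039]
```

View pics/m2.png

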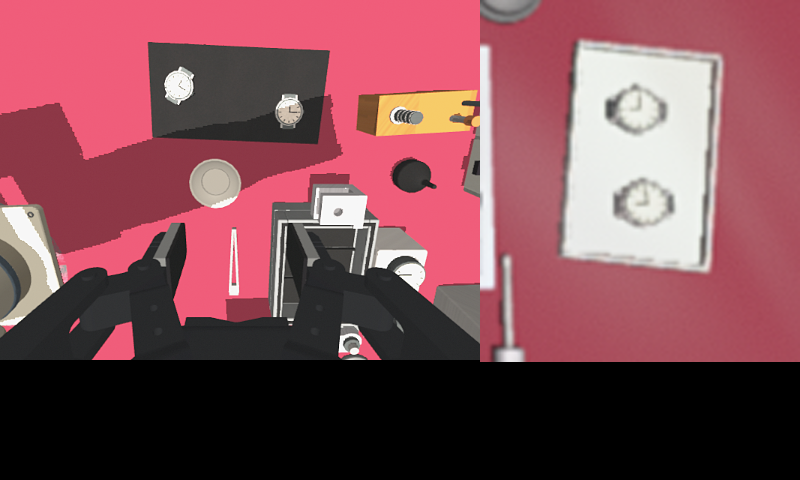

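Both old watches lie flat in the white tray. The waiting watches are at about (385,148) and (239,113) in the wrist picture, the second one turned.

```bash
cat >> h.py <<'E'
def watch(c,p,u,v,z,R=32):
    q=cv2.cvtColor(p,cv2.COLOR_BGR2GRAY)[v-R:v+R,u-R:u+R]
    k=cv2.HoughCircles(cv2.medianBlur(q,3),cv2.HOUGH_GRADIENT,1,50,param1=100,param2=10,minRadius=10,maxRadius=30)
    m=(q>np.percentile(q,20)+25).astype(np.uint8)*255
    cs,_=cv2.findContours(m,0,2);cn=max(cs,key=cv2.contourArea)
    b=cv2.minAreaRect(cn);X=cast(c,cv2.boxPoints(b)+[u-R,v-R],z-.006)
    X0=X.mean(0);pts=cast(c,cn[:,0]+[u-R,v-R],z-.006)
    dd=pts-X0;far=dd[np.linalg.norm(dd[:,:2],axis=1)>.0205];a=np.angle(np.mean(np.exp(2j*np.arctan2(far[:,1],far[:,0]))))/2
    print("circle",None if k is None else cast(c,k[0,0,:2]+[u-R,v-R],z).round(4),"box centre",X0.round(4),"sides",np.linalg.norm(np.diff(X,axis=0),axis=1)[:2].round(4),"lug deg",np.degrees(a)%180)
E
python3 - <<'E'
from h import *
import pickle
c=pickle.load(open("w2.pkl","rb"));p=cv2.imread("pics/w2.png")
watch(c,p,385,148,.012);watch(c,p,239,113,.012)
c=r.get_calibration("top");p=cv2.imread("pics/top2.png")
watch(c,p,222,268,.012,18);watch(c,p,204,335,.012,18)
E
```

```text
circle [[0.5149 0.2483 0.012 ]] box centre [0.5128 0.2516 0.006 ] sides [0.067  0.0581] lug deg 136.80971544199613
circle [[0.3586 0.287  0.012 ]] box centre [0.3573 0.2886 0.006 ] sides [0.0514 0.0399] lug deg 55.563708123968404
circle None box centre [0.5129 0.2696 0.006 ] sides [0.0264 0.0899] lug deg 19.993392488570915
circle None box centre [0.3583 0.2902 0.006 ] sides [0.0763 0.0796] lug deg 70.88066663627596
```

Call:
{"op": "drive_tool", "data": {"offset": [[0.03,0.045,0.05],[0.0505,0.078,0.1],[0.0505,0.078,0.16],[0.0505,0.078,0.22],[0.0505,0.078,0.262],[0.0505,0.078,0.278],[0.0505,0.078,0.278]], "spin": [0,0,0,0,0,0,0], "grip": [0.3,0.3,0.3,0.3,0.3,0.3,0.3]}}

```text
time_s: 17.38
eef_pos: [0.5153, 0.2426, 0.0041]
ee_rot: [2.26, 2.167, -0.007]
contact_force: [0.3, -0.0, 0.8]
grip_width: 0.0555
```

Call:
{"op": "drive_tool", "data": {"offset": [[0,0,0],[0,0,0],[0,0,0],[0,0,0],[0,0,0]], "spin": [0,0,0,0,0], "grip": [-0.3,-0.3,-0.3,-0.3,-0.3]}}

```text
time_s: 18.0
eef_pos: [0.5166, 0.2427, 0.0064]
ee_rot: [2.258, 2.166, -0.002]
contact_force: [-0.3, -2.3, 6.9]
grip_width: 0.0375
```

Call:
{"op": "drive_tool", "data": {"offset": [[0,0,-0.05],[0,0,-0.1],[-0.03,0.01,-0.14],[-0.08,0.02,-0.14],[-0.13,0.03,-0.14],[-0.17,0.035,-0.13],[-0.186,0.035,-0.11],[-0.186,0.035,-0.11],[-0.186,0.035,-0.11]], "spin": [0,0,0,0,0,0,0,0,0], "grip": [-0.3,-0.3,-0.3,-0.3,-0.3,-0.3,-0.3,-0.3,-0.3]}}

```text
time_s: 19.12
eef_pos: [0.5434, 0.0571, 0.1198]
ee_rot: [2.257, 2.165, 0.0]
contact_force: [0.5, -0.2, -0.5]
grip_width: 0.0373
```

Run:
```python
from h import *
import pickle
c1=pickle.load(open("w1.pkl","rb"));p1=cv2.imread("pics/w1.png",0)
print("col profile w1 at u=300,390");
for u in(300,385): print(u,160,p1[160:235,u-3:u+4].mean(1).astype(int).tolist())
c=r.get_calibration("wrist");p,d=r.capture("wrist");cv2.imwrite("pics/w3.png",p)
pickle.dump(c,open("w3.pkl","wb"));print(r.read_state()["eef_pos"],r.read_state()["ee_rot"])
s=r.read_state();print("tcp px",proj(c,s["eef_pos"]))
```

```text
col profile w1 at u=300,390
300 160 [28, 29, 30, 29, 28, 30, 27, 30, 55, 76, 20, 27, 34, 46, 28, 28, 28, 29, 30, 29, 29, 30, 29, 28, 29, 29, 28, 29, 29, 28, 29, 29, 30, 29, 28, 30, 28, 30, 29, 29, 29, 29, 30, 29, 29, 29, 28, 29, 29, 29, 28, 29, 29, 29, 29, 30, 29, 29, 27, 38, 62, 36, 24, 28, 29, 28, 33, 50, 49, 48, 48, 48, 47, 49, 48]
385 160 [29, 28, 30, 29, 29, 29, 30, 27, 38, 66, 51, 25, 27, 32, 42, 27, 29, 29, 30, 29, 29, 29, 29, 29, 30, 29, 29, 28, 29, 30, 29, 29, 28, 28, 29, 29, 29, 29, 29, 29, 29, 29, 29, 29, 30, 30, 29, 28, 29, 30, 29, 29, 28, 29, 28, 29, 29, 28, 28, 25, 48, 87, 17, 27, 28, 29, 29, 28, 29, 29, 29, 27, 33, 51, 48]
[0.54340997 0.05735469 0.11974319] [2.25623735e+00 2.16577370e+00 1.55411941e-04]
tcp px [[314.86462238 313.0844561 ]]
```

View pics/w3.png

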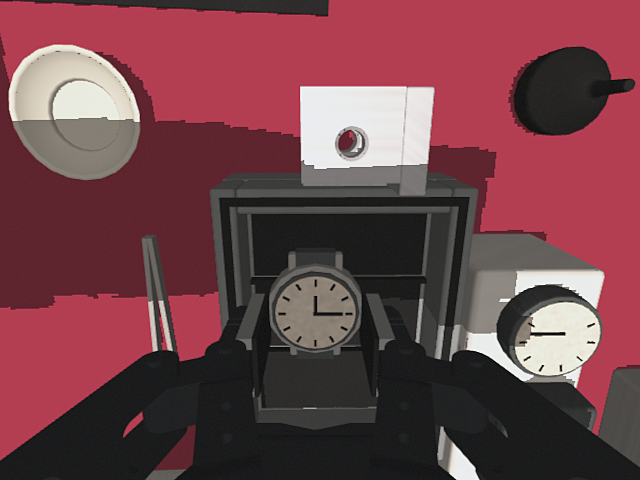

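The watch sits level in the jaws, its dial centred at about (316,313), over the chamber. The fork hole is at (351,143).

Run:
```python
from h import *
import pickle
c1=pickle.load(open("w1.pkl","rb"))
print("ridges",cast(c1,[(300,168.8),(385,169.4),(300,220),(385,220.8)],.036).round(4))
print("inner walls? fork",cast(c1,[353.5,62.5],.095).round(4))
c=pickle.load(open("w3.pkl","rb"))
print("watch",cast(c,[316,313],.1265).round(4), "fork",cast(c,[351,143],.095).round(4))
p=cv2.imread("pics/w3.png",0);q=cv2.medianBlur(p[250:380,250:385],3)
k=cv2.HoughCircles(q,cv2.HOUGH_GRADIENT,1,80,param1=100,param2=15,minRadius=35,maxRadius=55);print(k,cast(c,k[0,0,:2]+[250,250],.1265))
print("ridge w3 col",p[262:300,240:248].mean(1).astype(int).tolist())
print("ridge centre px",cast(c,[(255,277),(420,277)],.036).round(4))
```

```text
ridges [[ 0.514   0.0385  0.036 ]
 [ 0.5992  0.0351  0.036 ]
 [ 0.5117 -0.0143  0.036 ]
 [ 0.6005 -0.0181  0.036 ]]
inner walls? fork [[0.5618 0.1258 0.095 ]]
watch [[0.544  0.0611 0.1265]] fork [[0.5622 0.1255 0.095 ]]
[[[64.5 68.5 42.2]]] [[0.54324112 0.0585741  0.1265    ]]
ridge w3 col [49, 48, 49, 49, 49, 49, 49, 49, 49, 49, 49, 50, 50, 50, 51, 51, 51, 52, 51, 52, 52, 52, 52, 53, 53, 53, 53, 54, 54, 54, 55, 55, 55, 55, 55, 56, 55, 56]
ridge centre px [[0.5044 0.04   0.036 ]
 [0.6125 0.035  0.036 ]]
```

Call:
{"op": "drive_tool", "data": {"offset": [[0.0012,0.015,0.03],[0.0012,0.015,0.06],[0.0012,0.015,0.07],[0.0012,0.015,0.07]], "spin": [0,0,0,0], "grip": [-0.3,-0.3,-0.3,-0.3]}}

```text
time_s: 19.68
eef_pos: [0.5591, 0.0578, 0.0502]
ee_rot: [2.255, 2.167, -0.0]
contact_force: [0.7, 0.2, -1.0]
grip_width: 0.037
```

Run:
```python
from h import *
import pickle
c=r.get_calibration("wrist");p,d=r.capture("wrist");cv2.imwrite("pics/w4.png",cv2.resize(p[120:400,180:500],None,fx=2,fy=2))
pickle.dump(c,open("w4.pkl","wb"));print(r.read_state()["eef_pos"])
```

```text
[0.55953609 0.05762644 0.05082867]
```

View pics/w4.png

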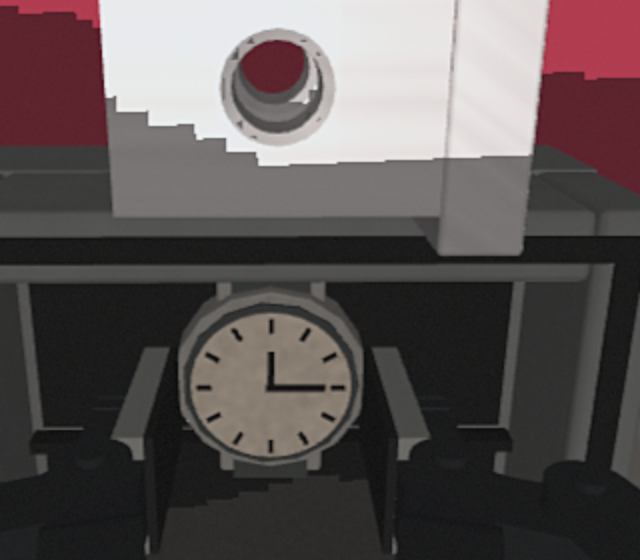

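The dial centre is at crop (270,388), the fork hole at (278,88), the ridge shows at about row 440 on both sides, and the inner edge of the left wall is at about row 280.

Run:
```python
from h import *
import pickle
c=pickle.load(open("w4.pkl","rb"));f=lambda x,y,z:cast(c,[180+x/2,120+y/2],z)[0].round(4)
print("fork",f(278,88,.095),"dial",f(270,388,.0573),"ridge top far edge",f(75,430,.036),f(480,430,.036),"near",f(75,452,.036),f(480,452,.036))
for z in(.065,.06):print("wall",f(300,265,z),f(300,280,z))
```

```text
fork [0.5625 0.1253 0.095 ] dial [0.5593 0.0615 0.0573] ridge top far edge [0.5122 0.0408 0.036 ] [0.6089 0.0362 0.036 ] near [0.5115 0.0348 0.036 ] [0.6092 0.0301 0.036 ]
wall [0.5658 0.0904 0.065 ] [0.5657 0.0875 0.065 ]
wall [0.566  0.0886 0.06  ] [0.5659 0.0856 0.06  ]
```

Call:
{"op": "drive_tool", "data": {"offset": [[0.0005,0,0.008],[0.0005,0,0.016],[0.0005,0,0.0165],[0.0005,0,0.0165]], "spin": [0,0,0,0], "grip": [-0.3,-0.3,-0.3,-0.3]}}

```text
time_s: 20.23
eef_pos: [0.56, 0.058, 0.0344]
ee_rot: [2.255, 2.166, 0.002]
contact_force: [1.0, 0.9, 2.1]
grip_width: 0.0374
```

Call:
{"op": "drive_tool", "data": {"offset": [[0,0,0],[0,0,0],[0,0,0],[0,0,-0.01],[0,0,-0.05],[0,0,-0.09]], "spin": [0,0,0,0,0,0], "grip": [0.1,0.1,0.1,0.1,0.1,0.1]}}

```text
time_s: 20.98
eef_pos: [0.5588, 0.0589, 0.126]
ee_rot: [2.255, 2.166, 0.002]
contact_force: [-0.3, -0.2, -0.5]
grip_width: 0.047
```

Run:
```python
from h import *
import pickle
c=r.get_calibration("wrist");p,d=r.capture("wrist");cv2.imwrite("pics/w5.png",cv2.resize(p[80:400,140:500],None,fx=2,fy=1.8))
P=cloud(c,d);m=(abs(P[...,0]-.5595)<.017)&(abs(P[...,1]-.0615)<.017)&(P[...,2]>.025)&(P[...,2]<.06)
X=P[m];A=np.c_[X[:,:2]-X[:,:2].mean(0),np.ones(len(X))];print(len(X),np.linalg.lstsq(A,X[:,2],rcond=None)[0])
```

```text
2590 [ 0.02043598 -0.04508432  0.04119988]
```

View pics/w5.png

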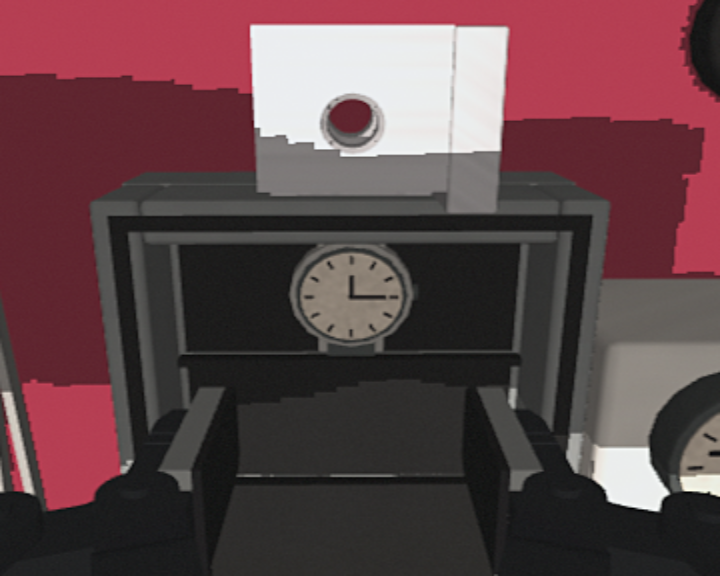

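The watch sits in the left bay, between the ridge (row ~355) and the left wall. I'll compare its tilt with the floor's to rule out a lug on the ridge.

Run:
```python
from h import *
c=r.get_calibration("wrist");p,d=r.capture("wrist");P=cloud(c,d)
def fit(cx,cy,hx,hy,zl,zh):
    m=(abs(P[...,0]-cx)<hx)&(abs(P[...,1]-cy)<hy)&(P[...,2]>zl)&(P[...,2]<zh)
    X=P[m]
    for _ in range(3):
        A=np.c_[X[:,:2]-[cx,cy],np.ones(len(X))];k=np.linalg.lstsq(A,X[:,2],rcond=None)[0];e=abs(A@k-X[:,2]);X=X[e<max(.0015,2*np.median(e))]
    print(len(X),k.round(4))
fit(.5595,.0615,.014,.014,.03,.06);fit(.557,.012,.02,.015,.02,.04);fit(.55,.125,.02,.02,.08,.11);fit(.525,.062,.01,.018,.02,.04);fit(.605,.062,.008,.018,.02,.04)
```

```text
1660 [0.0045 0.0005 0.0419]
2053 [-0.0003 -0.0006  0.0313]
4517 [-0.0039  0.0005  0.0956]
1464 [0.003  0.0019 0.0313]
1083 [-0.0001  0.0008  0.0313]
```

Call:
{"op": "drive_tool", "data": {"offset": [[0.0,0,-0.05],[0.05,-0.03,-0.1],[0.1,-0.08,-0.12],[0.14,-0.13,-0.12],[0.16,-0.18,-0.12],[0.16,-0.21,-0.12],[0.16,-0.21,-0.12]], "spin": [0,0,0.1,0.2,0.3,0.4,0.4], "grip": [0.3,0.3,0.3,0.3,0.3,0.3,0.3]}}

```text
time_s: 21.95
eef_pos: [0.3528, 0.229, 0.2445]
ee_rot: [2.635, 1.675, 0.018]
contact_force: [0.8, 0.0, 0.1]
grip_width: 0.0557
```

Run:
```python
from h import *
c=r.get_calibration("wrist");p,d=r.capture("wrist");P=cloud(c,d)
u,v=proj(c,[.358,.287,.0125])[0].round().astype(int);print(u,v)
s=slice(v-60,v+60),slice(u-60,u+60);X=P[s];m=((X[...,2]>.0065)&(X[...,2]<.03)).astype(np.uint8)
n,l,st,ce=cv2.connectedComponentsWithStats(m);k=1+np.argmax(st[1:,4]);q=X[l==k]
D=q[q[:,2]>.0115];print("n",len(q),"mean",q.mean(0),"dial mean",D.mean(0),"range",np.ptp(q,axis=0))
w,V=np.linalg.eigh(np.cov(q[:,:2].T));print("lug dir",np.degrees(np.arctan2(V[1,1],V[0,1]))%180,np.sqrt(w))
(cc,rr)=cv2.minEnclosingCircle((D[:,:2]).astype(np.float32));print("circ",cc,rr)
s=r.read_state();print(s["eef_pos"],s["ee_rot"])
R=Ro.from_rotvec(s["ee_rot"]).as_matrix();print("tool shift",R.T@(np.r_[D.mean(0)[:2],.003]-s["eef_pos"]),"jaw",np.degrees(np.arctan2(R[1,1],R[0,1])))
cv2.imwrite("pics/w6.png",p)
```

```text
290 149
n 1579 mean [0.35810752 0.28860154 0.01272224] dial mean [0.35782443 0.28851486 0.01357014] range [0.04214089 0.04967128 0.00948071]
lug dir 57.20025728851014 [0.00948905 0.01241448]
circ (0.3584918677806854, 0.2878221869468689) 0.020517276600003242
[0.35452468 0.22881373 0.24441394] [2.63458825 1.67583525 0.01861391]
tool shift [ 0.05552006 -0.02775115  0.24083854] jaw -25.079804865215912
```

Call:
{"op": "drive_tool", "data": {"offset": [[0.03,-0.015,0.05],[0.055,-0.028,0.1],[0.055,-0.028,0.15],[0.055,-0.028,0.2],[0.055,-0.028,0.2],[0.055,-0.028,0.2]], "spin": [0.05,0.09,0.09,0.09,0.09,0.09], "grip": [0.3,0.3,0.3,0.3,0.3,0.3]}}

```text
time_s: 22.75
eef_pos: [0.3579, 0.2887, 0.045]
ee_rot: [2.708, 1.555, 0.021]
contact_force: [0.1, 0.4, -0.4]
grip_width: 0.0555
```

Run:
```python
from h import *
c=r.get_calibration("wrist");p,d=r.capture("wrist");cv2.imwrite("pics/w7.png",p[150:470,150:490])
s=r.read_state();print(s["eef_pos"],s["ee_rot"]);R=Ro.from_rotvec(s["ee_rot"]).as_matrix();print("tool shift",R.T@(np.r_[.358,.2878,.0045]-s["eef_pos"]),"jaw",np.degrees(np.arctan2(R[1,1],R[0,1])))
```

```text
[0.3581298  0.28897649 0.04553459] [2.70804916 1.55522028 0.02383446]
tool shift [-0.00124371 -0.00049455  0.04102983] jaw -30.265581710667867
```

View pics/w7.png

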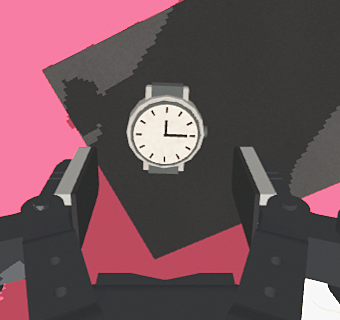

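The watch is at picture (316,282), centred between the open jaws and turned about 5° further clockwise than the tool.

Call:
{"op": "drive_tool", "data": {"offset": [[-0.001,-0.0005,0.015],[-0.001,-0.0005,0.03],[-0.001,-0.0005,0.04],[-0.001,-0.0005,0.04],[-0.001,-0.0005,0.04]], "spin": [0.08,0.08,0.08,0.08,0.08], "grip": [0.3,0.3,0.3,0.3,0.3]}}

```text
time_s: 23.42
eef_pos: [0.3586, 0.2883, 0.0063]
ee_rot: [2.769, 1.446, 0.027]
contact_force: [-0.7, 0.4, 0.2]
grip_width: 0.0552
```

Call:
{"op": "drive_tool", "data": {"offset": [[0,0,0],[0,0,0],[0,0,0],[0,0,0],[0,0,0]], "spin": [0,0,0,0,0], "grip": [-0.3,-0.3,-0.3,-0.3,-0.3]}}

```text
time_s: 24.05
eef_pos: [0.3589, 0.2885, 0.0072]
ee_rot: [2.768, 1.446, 0.029]
contact_force: [-1.7, -1.1, 7.7]
grip_width: 0.0376
```

Call:
{"op": "drive_tool", "data": {"offset": [[0,0,-0.05],[0,0,-0.1],[0,0,-0.14],[0,0,-0.14],[0,0,-0.14],[0,0,-0.14]], "spin": [0,0,-0.15,-0.3,-0.45,-0.575], "grip": [-0.3,-0.3,-0.3,-0.3,-0.3,-0.3]}}

```text
time_s: 24.8
eef_pos: [0.3554, 0.2895, 0.1476]
ee_rot: [2.236, 2.174, 0.02]
contact_force: [0.5, 0.6, -0.5]
grip_width: 0.0368
```

Call:
{"op": "drive_tool", "data": {"offset": [[0,0,0],[0,0,0]], "spin": [0,0], "grip": [-0.3,-0.3]}}

```text
time_s: 25.05
eef_pos: [0.3554, 0.2896, 0.1477]
ee_rot: [2.239, 2.171, 0.021]
contact_force: [0.0, 0.1, -0.7]
grip_width: 0.0368
```

Call:
{"op": "drive_tool", "data": {"offset": [[-0.035,0.027,0],[-0.08,0.06,0],[-0.125,0.095,0],[-0.17,0.13,0],[-0.215,0.165,0],[-0.255,0.195,0],[-0.276,0.21,0.02],[-0.276,0.21,0.05],[-0.276,0.21,0.07],[-0.276,0.21,0.07]], "spin": [0.012,0.012,0.012,0.012,0.012,0.012,0.012,0.012,0.012,0.012], "grip": [-0.3,-0.3,-0.3,-0.3,-0.3,-0.3,-0.3,-0.3,-0.3,-0.3]}}

```text
time_s: 26.3
eef_pos: [0.5568, 0.0073, 0.0826]
ee_rot: [2.256, 2.159, 0.017]
contact_force: [-0.4, -0.8, -0.3]
grip_width: 0.0371
```

Run:
```python
from h import *
import pickle
c=r.get_calibration("wrist");p,d=r.capture("wrist");cv2.imwrite("pics/w8.png",cv2.resize(p[80:400,140:500],None,fx=2,fy=1.8))
pickle.dump(c,open("w8.pkl","wb"));s=r.read_state();print(s["eef_pos"],s["ee_rot"])
P=cloud(c,d);t=s["eef_pos"];m=(np.linalg.norm(P[...,:2]-t[:2]-[0,.0],axis=-1)<.03)&(abs(P[...,2]-t[2]-.006)<.012)&(abs(P[...,0]-t[0])<.0175)
q=P[m];print(len(q),q.min(0),q.max(0))
A=np.c_[q[:,:2]-q[:,:2].mean(0),np.ones(len(q))];print(np.linalg.lstsq(A,q[:,2],rcond=None)[0])
```

```text
[0.55759015 0.00724014 0.08397567] [2.25388847 2.15849329 0.0189954 ]
7753 [ 0.5401085  -0.01849476  0.07807823] [0.57508703 0.03183626 0.10193128]
[ 0.0243495  -0.07768326  0.08795635]
```

View pics/w8.png

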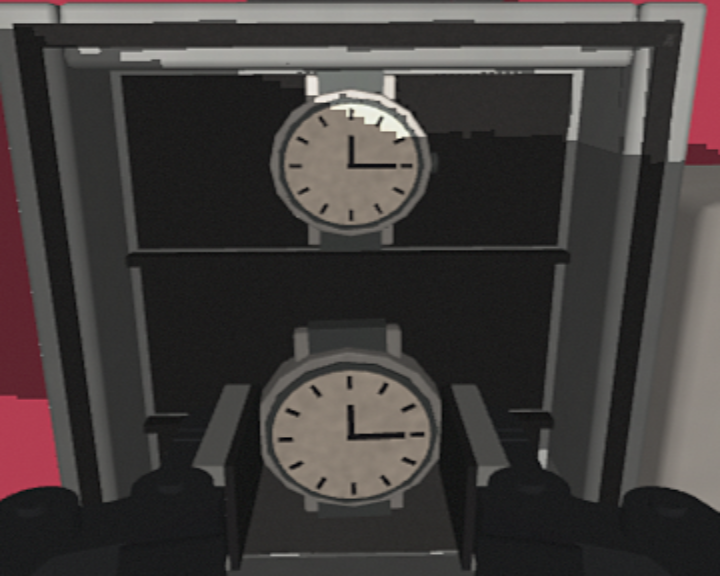

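The left watch sits well clear between wall and ridge. The held watch has its dial at crop (351,436), and the ridges are at crop rows ~252 and ~418.

Run:
```python
from h import *
import pickle
c=pickle.load(open("w8.pkl","rb"));f=lambda x,y,z:cast(c,[140+x/2,80+y/1.8],z)[0].round(4)
print("held",f(351,436,.0906),"left watch",f(351,165,.041))
print("ridge1 top",f(351,246,.036),f(351,252,.036),"ridge2",f(180,412,.036),f(530,412,.036),f(180,418,.036),f(530,418,.036))
```

```text
held [0.5569 0.0077 0.0906] left watch [0.5604 0.0621 0.041 ]
ridge1 top [0.5595 0.0383 0.036 ] [0.5594 0.0365 0.036 ] ridge2 [ 0.5094 -0.0123  0.036 ] [ 0.6078 -0.0178  0.036 ] [ 0.5092 -0.0144  0.036 ] [ 0.6079 -0.0199  0.036 ]
```

Call:
{"op": "drive_tool", "data": {"offset": [[0.001,0,0.02],[0.001,0,0.04],[0.001,0,0.048],[0.001,0,0.0485],[0.001,0,0.0485]], "spin": [0,0,0,0,0], "grip": [-0.3,-0.3,-0.3,-0.3,-0.3]}}

```text
time_s: 26.98
eef_pos: [0.5592, 0.008, 0.0363]
ee_rot: [2.253, 2.158, 0.02]
contact_force: [0.7, -0.6, -0.4]
grip_width: 0.0373
```

Call:
{"op": "drive_tool", "data": {"offset": [[0,0,0],[0,0,0],[0,0,0],[0,0,-0.01],[0,0,-0.05],[0,0,-0.09],[0,0,-0.12],[0,0,-0.12]], "spin": [0,0,0,0,0,0,0,0], "grip": [0.1,0.1,0.1,0.1,0.1,0.1,0.1,0.1]}}

```text
time_s: 27.98
eef_pos: [0.5574, 0.0087, 0.1593]
ee_rot: [2.25, 2.155, 0.025]
contact_force: [0.4, -1.0, -0.1]
grip_width: 0.0471
```

Run:
```python
from h import *
c=r.get_calibration("wrist");p,d=r.capture("wrist");P=cloud(c,d);cv2.imwrite("pics/w9.png",p)
def fit(cx,cy,hx,hy,zl,zh):
    m=(abs(P[...,0]-cx)<hx)&(abs(P[...,1]-cy)<hy)&(P[...,2]>zl)&(P[...,2]<zh)
    X=P[m]
    for _ in range(3):
        A=np.c_[X[:,:2]-[cx,cy],np.ones(len(X))];k=np.linalg.lstsq(A,X[:,2],rcond=None)[0];e=abs(A@k-X[:,2]);X=X[e<max(.0015,2*np.median(e))]
    print(len(X),k.round(4))
fit(.5605,.062,.014,.014,.03,.06);fit(.557,.0085,.014,.014,.03,.06);fit(.525,.01,.01,.018,.02,.04);fit(.6,.01,.008,.018,.02,.04)
ct=r.get_calibration("top");pt,_=r.capture("top");cv2.imwrite("pics/top3.png",pt)
a=cv2.resize(p,(400,300));b=cv2.resize(pt[150:360,180:530],(800,480))[:, :]
m=np.zeros((600,800,3),np.uint8);m[:480]=b;m[360:600,0:320]=cv2.resize(p,(320,240));cv2.imwrite("pics/m3.png",m);s=r.read_state();print(s["eef_pos"],s["ee_rot"])
```

```text
1607 [-0.0017  0.0003  0.0419]
1337 [ 0.013  -0.0079  0.0418]
1212 [0.0004 0.0031 0.0312]
941 [-0.0093 -0.0025  0.0313]
[0.55615843 0.00879023 0.15646011] [2.25296432 2.1576733  0.02057071]
```

View pics/m3.png

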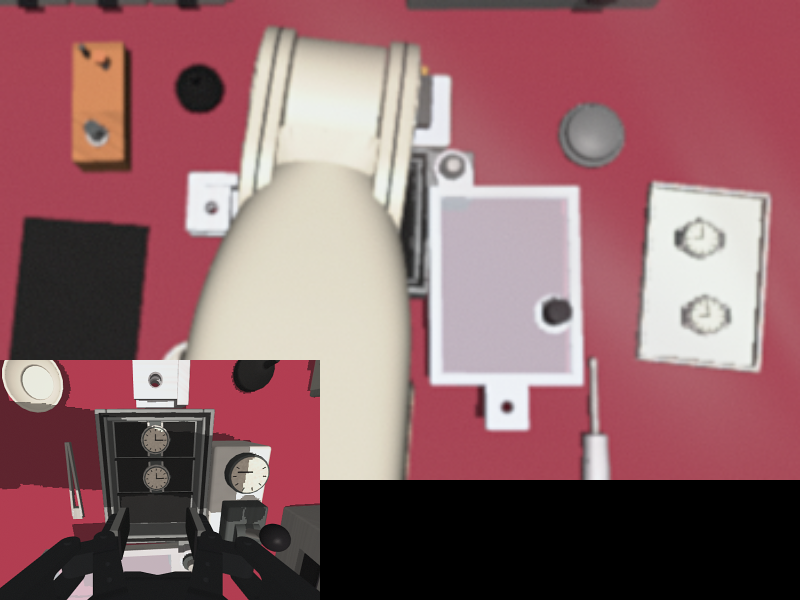

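Both new watches lie flat in the left and middle bays (dial height 10.5 mm above the floor, slopes about 0–1%), and both old ones lie flat in the tray. Next I measure the knob, and then the pin.

Run:
```python
from h import *
ct=r.get_calibration("top");f=lambda x,y,z:cast(ct,[180+(x+.5)*350/800-.5,150+(y+.5)*210/480-.5],z)[0]
k=f(555,312,.12);hin=f(453,166,.093);e=f(507,407,.08);print("knob",k,"hinge",hin,"eye",e,np.linalg.norm((k-hin)[:2]),np.linalg.norm((e-hin)[:2]))
print("pin top",f(96,131,.102), "fork",f(211,208,.095))
s=r.read_state();R=Ro.from_rotvec(s["ee_rot"]).as_matrix();print("z axis",R[:,2],"jaw",np.degrees(np.arctan2(R[1,1],R[0,1])),s["eef_pos"])
print("shift to knob",R.T@(np.r_[k[:2],.16]-s["eef_pos"]))
```

```text
knob [ 0.4588027  -0.19702544  0.12      ] hinge [ 0.60156206 -0.10788427  0.093     ] eye [ 0.3719659  -0.15627517  0.08      ] 0.16830443156161198 0.2346403111448938
pin top [0.63559589 0.23474525 0.102     ] fork [0.56141415 0.12427964 0.095     ]
z axis [ 0.02474207 -0.00677043 -0.99967094] jaw -2.4712617049198524 [0.55615843 0.00879023 0.15646011]
shift to knob [-0.20985142 -0.08827458 -0.00455405]
```

Call:
{"op": "drive_tool", "data": {"offset": [[-0.04,-0.015,-0.03],[-0.1,-0.04,-0.03],[-0.16,-0.065,-0.03],[-0.213,-0.088,-0.03],[-0.213,-0.088,0],[-0.213,-0.088,0.04],[-0.213,-0.088,0.064],[-0.213,-0.088,0.064]], "spin": [0,0,0,0,0,0,0,0], "grip": [0.2,0.2,0.2,0.2,0.2,0.2,0.2,0.2], "newtons": 20}}

```text
time_s: 29.08
eef_pos: [0.4591, -0.1998, 0.0892]
ee_rot: [2.257, 2.161, 0.019]
contact_force: [0.5, -0.8, 0.3]
grip_width: 0.0514
```

Call:
{"op": "drive_tool", "data": {"offset": [[0,0,0],[0,0,0],[0,0,0],[0,0,0],[0,0,0]], "spin": [0,0,0,0,0], "grip": [-0.6,-0.6,-0.6,-0.6,-0.6]}}

```text
time_s: 29.7
eef_pos: [0.4599, -0.1996, 0.0899]
ee_rot: [2.256, 2.161, 0.021]
contact_force: [3.3, 2.0, -1.8]
grip_width: 0.0232
```

Run:
```python
from h import *
s=r.read_state();R=Ro.from_rotvec(s["ee_rot"]).as_matrix();t=s["eef_pos"];print(t,s["grip_width"],s["contact_force"])
h=np.array([.602,-.108]);v=t[:2]-h;a0=np.arctan2(v[1],v[0])%(2*np.pi);print("rad",np.linalg.norm(v),np.degrees(a0))
for a in np.linspace(a0,np.radians(121.4),19)[1:]:
    d=R.T@np.r_[h+.171*np.array([np.cos(a),np.sin(a)])-t[:2],0];print(np.degrees(a).round(1),(d*1e3).round(1))
```

```text
[ 0.45994811 -0.19962366  0.08991288] 0.02323588248412711 [ 3.29949066  2.02246511 -1.75193958]
rad 0.1690373783378046 212.82207060908362
207.7 [11.6 -9.8 -0.3]
202.7 [ 25.  -16.8  -0.4]
197.6 [ 39.  -22.6  -0.6]
192.5 [ 53.5 -27.2  -0.8]
187.4 [ 68.3 -30.5  -0.9]
182.3 [ 83.3 -32.4  -1. ]
177.3 [ 98.4 -33.   -1. ]
172.2 [113.6 -32.3  -1. ]
167.1 [128.6 -30.2  -1. ]
162.0 [143.4 -26.8  -1. ]
157.0 [157.8 -22.1  -0.9]
151.9 [171.7 -16.1  -0.9]
146.8 [185.1  -9.   -0.7]
141.7 [197.7  -0.7  -0.6]
136.6 [209.6   8.7  -0.4]
131.6 [ 2.206e+02  1.920e+01 -2.000e-01]
126.5 [230.6  30.5   0. ]
121.4 [239.6  42.7   0.3]
```

Call:
{"op": "drive_tool", "data": {"offset": [[0.0116,-0.0098,0],[0.025,-0.0168,0],[0.039,-0.0226,0],[0.0535,-0.0272,0],[0.0683,-0.0305,0],[0.0833,-0.0324,0],[0.0984,-0.033,0],[0.1136,-0.0323,0],[0.1286,-0.0302,0],[0.1286,-0.0302,0]], "spin": [0,0,0,0,0,0,0,0,0,0], "grip": [-0.6,-0.6,-0.6,-0.6,-0.6,-0.6,-0.6,-0.6,-0.6,-0.6]}}

```text
time_s: 30.95
eef_pos: [0.4386, -0.0698, 0.0899]
ee_rot: [2.25, 2.158, 0.026]
contact_force: [14.5, -4.8, -5.1]
grip_width: 0.0235
```

Run:
```python
from h import *
s=r.read_state();R=Ro.from_rotvec(s["ee_rot"]).as_matrix();t=s["eef_pos"];print(t,s["grip_width"],s["contact_force"],s["ee_rot"])
h=np.array([.602,-.108]);v=t[:2]-h;a0=np.arctan2(v[1],v[0])%(2*np.pi);print("rad",np.linalg.norm(v),np.degrees(a0))
for a in np.linspace(a0,np.radians(123),9)[1:]:
    d=R.T@np.r_[h+.171*np.array([np.cos(a),np.sin(a)])-t[:2],0];print(np.degrees(a).round(1),(d*1e3).round(1))
```

```text
[ 0.43856765 -0.06980234  0.08991779] 0.02346407531051727 [14.51438487 -4.77084023 -5.12847348] [2.24993716 2.15777888 0.02573506]
rad 0.16783681318832538 166.84488519875765
161.4 [16.5  0.7 -0.1]
155.9 [32.  6.  0.]
150.4 [46.8 12.8  0.1]
144.9 [61.  21.   0.3]
139.4 [74.3 30.4  0.5]
134.0 [86.7 41.1  0.8]
128.5 [98.  53.   1.1]
123.0 [108.1  65.8   1.4]
```

Call:
{"op": "drive_tool", "data": {"offset": [[0.0155,0.0035,0],[0.031,0.0085,0],[0.0453,0.0155,0],[0.0593,0.0235,0],[0.0723,0.0325,0],[0.0845,0.043,0],[0.0955,0.0548,0],[0.1055,0.0674,0],[0.1055,0.0674,0]], "spin": [0,0,0,0,0,0,0,0,0], "grip": [-0.6,-0.6,-0.6,-0.6,-0.6,-0.6,-0.6,-0.6,-0.6]}}

```text
time_s: 32.08
eef_pos: [0.5147, 0.0237, 0.0919]
ee_rot: [2.243, 2.138, 0.009]
contact_force: [18.4, -54.7, -15.8]
grip_width: 0.0194
```

Run:
```python
from h import *
s=r.read_state();t=s["eef_pos"];print(t,s["grip_width"],s["contact_force"],s["ee_rot"])
c=r.get_calibration("wrist");p,d=r.capture("wrist");cv2.imwrite("pics/w10.png",p[0:330,120:560])
import pickle;pickle.dump(c,open("w10.pkl","wb"))
print("fork px",proj(c,[.562,.1255,.095]))
```

```text
[0.51471654 0.02365706 0.09190747] 0.019387078071359795 [ 18.43206582 -54.65018974 -15.81080326] [2.24284776 2.13771411 0.00919773]
fork px [[441.97705988  39.80384341]]
```

View pics/w10.png

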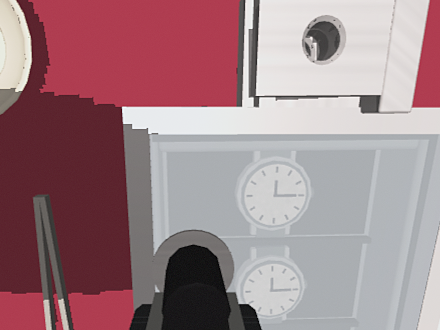

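The lid's tongue is in the fork, and the hole at crop (323,40) is partly covered by it. The force is too high, so I let go before measuring.

Call:
{"op": "drive_tool", "data": {"offset": [[-0.004,0,0],[-0.004,0,0],[-0.004,0,0],[-0.004,0,-0.03],[-0.004,0,-0.08],[-0.004,0,-0.11],[-0.004,0,-0.11]], "spin": [0,0,0,0,0,0,0], "grip": [-0.6,0.2,0.2,0.2,0.2,0.2,0.2]}}

```text
time_s: 33.0
eef_pos: [0.5113, 0.0235, 0.2042]
ee_rot: [2.24, 2.137, 0.015]
contact_force: [-0.1, 0.1, -1.3]
grip_width: 0.0513
```

Run:
```python
from h import *
s=r.read_state();t=s["eef_pos"];print(t,s["grip_width"],s["contact_force"],s["ee_rot"])
c=r.get_calibration("wrist");p,d=r.capture("wrist");cv2.imwrite("pics/w11.png",p)
import pickle;pickle.dump(c,open("w11.pkl","wb"))
P=cloud(c,d);m=(abs(P[...,2]-.119)<.004)&(np.linalg.norm(P[...,:2]-[.515,.035],axis=-1)<.035);q=P[m]
print("knob top",len(q),q.mean(0),np.ptp(q,axis=0))
```

```text
[0.51125834 0.02346102 0.20415536] 0.05129435709805131 [-0.13511387  0.12279064 -1.26047846] [2.23967715 2.13723602 0.01486154]
knob top 1094 [0.51463758 0.04083093 0.12038295] [0.0232957  0.02341164 0.00734948]
```

View pics/w11.png

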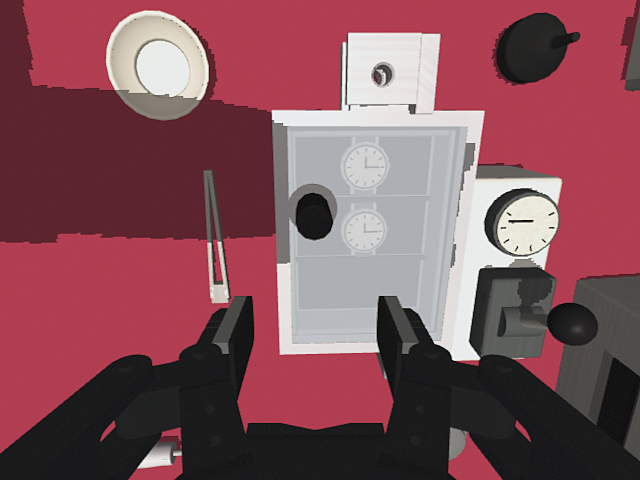

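The lid is closed: the knob is at (314,214), measured 1.5 mm from its closed place, and both watches are seen through the lid. The fork hole at (383,74) shows part of the tongue. Next comes the pin.

Call:
{"op": "drive_tool", "data": {"offset": [[0.05,0.026,0],[0.1,0.052,0],[0.15,0.08,0],[0.2,0.105,0],[0.217,0.114,0.03],[0.217,0.114,0.045],[0.217,0.114,0.045],[0.217,0.114,0.045]], "spin": [0,0,0,0,0,0,0,0], "grip": [0,0,0,0,0,0,0,0]}}

```text
time_s: 34.05
eef_pos: [0.6362, 0.2328, 0.1574]
ee_rot: [2.242, 2.137, 0.013]
contact_force: [0.1, -0.1, -0.1]
grip_width: 0.0428
```

Run:
```python
from h import *
s=r.read_state();t=s["eef_pos"];R=Ro.from_rotvec(s["ee_rot"]).as_matrix();print(t,"zaxis",R[:,2],s["ee_rot"])
c=r.get_calibration("wrist");p,d=r.capture("wrist")
a=cv2.imread("pics/w10.png")[5:80,165:245];b=cv2.imread("pics/w11.png")[45:105,345:425]
m=np.zeros((600,800,3),np.uint8);m[:300,:400]=cv2.resize(p,(400,300));m[:375,400:]=cv2.resize(a,(400,375));m[300:600,0:400]=cv2.resize(b,(400,300),interpolation=cv2.INTER_CUBIC);cv2.imwrite("pics/m4.png",m)
P=cloud(c,d);q=P[(abs(P[...,2]-.101)<.004)&(np.linalg.norm(P[...,:2]-[.6356,.2345],axis=-1)<.025)]
print("pin top",len(q),q.mean(0),np.ptp(q,axis=0))
```

```text
[0.63621813 0.23281185 0.15739446] zaxis [ 0.03668712 -0.02617902 -0.99898384] [2.24191563 2.13705486 0.0131584 ]
pin top 590 [0.63963425 0.24242375 0.10230004] [0.01532624 0.0158322  0.00702242]
```

View pics/m4.png

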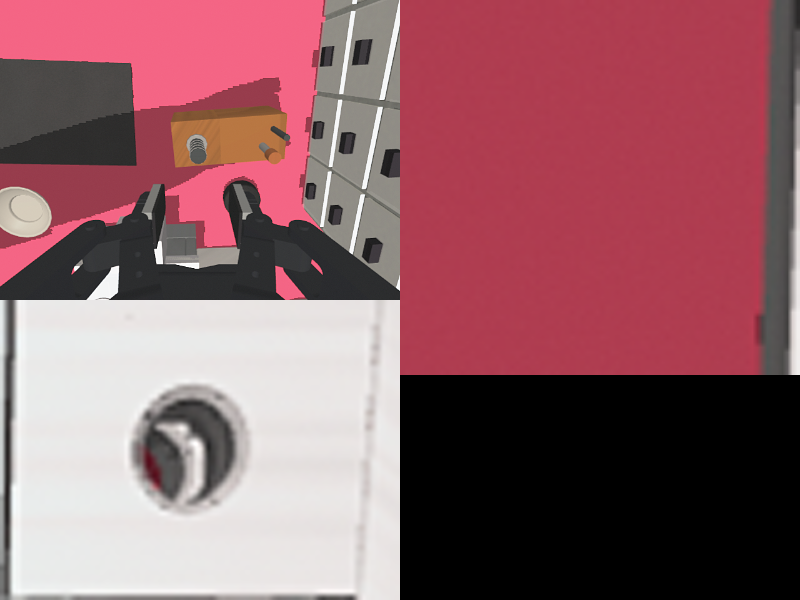

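The zoomed hole shows the tongue's hole about 3–4 mm short of line on the robot's side, because my retreat drew the lid back. I'll push the knob home with shut fingers first.

Call:
{"op": "drive_tool", "data": {"offset": [[-0.04,-0.03,0],[-0.08,-0.06,0],[-0.12,-0.09,0],[-0.16,-0.12,0],[-0.2,-0.151,0],[-0.2,-0.153,0],[-0.2,-0.153,0.04],[-0.2,-0.153,0.06],[-0.2,-0.153,0.06]], "spin": [0,0,0,0,0,0,0,0,0], "grip": [-1,-1,-1,-1,-1,-1,-1,-1,-1]}}

```text
time_s: 35.22
eef_pos: [0.4762, 0.039, 0.0965]
ee_rot: [2.242, 2.137, 0.014]
contact_force: [0.2, 0.1, 0.1]
grip_width: -0.0
```

Call:
{"op": "drive_tool", "data": {"offset": [[0,0.003,0],[0,0.006,0],[0,0.009,0],[0,0.011,0]], "spin": [0,0,0,0], "grip": [-1,-1,-1,-1]}}

```text
time_s: 35.72
eef_pos: [0.4876, 0.0385, 0.0972]
ee_rot: [2.242, 2.137, 0.014]
contact_force: [-0.7, 0.1, -0.2]
grip_width: 0.0
```

Call:
{"op": "drive_tool", "data": {"offset": [[0,0.002,0],[0,0.004,0],[0,0.004,0]], "spin": [0,0,0], "grip": [-1,-1,-1]}}

```text
time_s: 36.1
eef_pos: [0.49, 0.0384, 0.0971]
ee_rot: [2.244, 2.138, 0.011]
contact_force: [-8.3, 1.0, 5.0]
grip_width: -0.0001
```

Call:
{"op": "drive_tool", "data": {"offset": [[0,0.0015,0],[0,0.003,0],[0,0.003,0]], "spin": [0,0,0], "grip": [-1,-1,-1]}}

```text
time_s: 36.48
eef_pos: [0.4901, 0.0384, 0.097]
ee_rot: [2.246, 2.141, 0.005]
contact_force: [-14.8, 0.2, 11.0]
grip_width: -0.0001
```

Call:
{"op": "drive_tool", "data": {"offset": [[0,-0.012,0],[0,-0.012,-0.05],[0,0,-0.1],[0.012,0.04,-0.1],[0.015,0.07,-0.1],[0.015,0.07,-0.1],[0.015,0.07,-0.1]], "spin": [0,0,0,0,0,0,0], "grip": [-1,-1,-1,-1,-1,-1,-1]}}

```text
time_s: 37.35
eef_pos: [0.5571, 0.0527, 0.1983]
ee_rot: [2.247, 2.142, 0.003]
contact_force: [0.4, -0.1, -0.7]
grip_width: 0.0
```

Run:
```python
from h import *
s=r.read_state();t=s["eef_pos"];R=Ro.from_rotvec(s["ee_rot"]).as_matrix();print(t,"zaxis",R[:,2],s["ee_rot"])
c=r.get_calibration("wrist");p,d=r.capture("wrist")
u,v=proj(c,[.562,.1255,.095])[0].round().astype(int);print(u,v,"cam",-c["R"].T@c["t"])
x=p[max(v-40,0):v+40,u-50:u+50];cv2.imwrite("pics/hole.png",cv2.resize(x,(700,int(7*x.shape[0])),interpolation=cv2.INTER_CUBIC))
import pickle;pickle.dump((c,u,v),open("hole.pkl","wb"))
```

```text
[0.5570638  0.05265811 0.19825734] zaxis [ 0.02762794 -0.0257315  -0.99928704] [2.24664829 2.1416648  0.00348225]
312 128 cam [0.55681211 0.13272488 0.33956068]
```

View pics/hole.png

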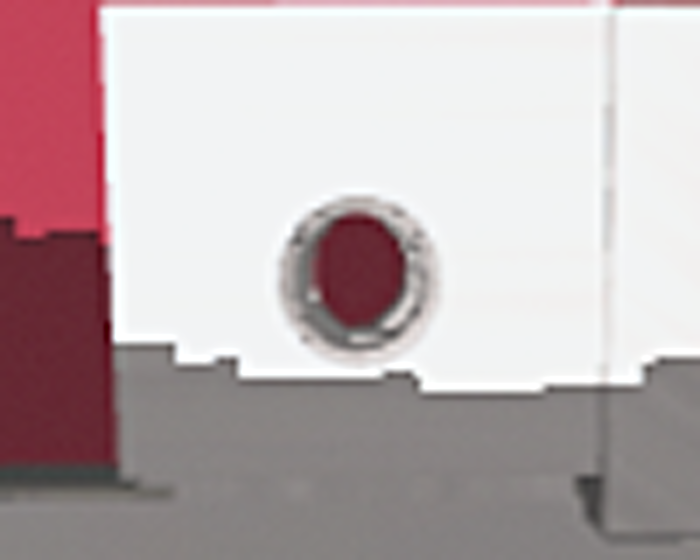

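The pin can go in: the hole (crop (360,280)) shows clear through all three plates. Now I fetch the pin with the jaws turned square to the tool's slight tilt.

Call:
{"op": "drive_tool", "data": {"offset": [[0.04,0.02,0],[0.08,0.04,0],[0.12,0.06,0],[0.15,0.075,0],[0.16,0.075,0],[0.16,0.075,0],[0.16,0.075,0]], "spin": [-0.17,-0.34,-0.51,-0.68,-0.8,-0.87,-0.87], "grip": [0,0,0,0,0,0,0]}}

```text
time_s: 38.28
eef_pos: [0.6389, 0.2088, 0.1971]
ee_rot: [1.136, 2.891, -0.021]
contact_force: [-0.1, -0.5, 0.3]
grip_width: 0.0432
```

Run:
```python
from h import *
import pickle
c,u,v=pickle.load(open("hole.pkl","rb"));print("fork hole",cast(c,[313.4,128],.095))
s=r.read_state();t=s["eef_pos"];R=Ro.from_rotvec(s["ee_rot"]).as_matrix();print(t,"zaxis",R[:,2],"jaw",np.degrees(np.arctan2(R[1,1],R[0,1])))
def top(P,n):
    q=P[(abs(P[...,2]-.103)<.003)&(np.linalg.norm(P[...,:2]-[.638,.239],axis=-1)<.02)];cc,rr=cv2.minEnclosingCircle(q[:,:2].astype(np.float32));print(n,len(q),q.mean(0),"circ",cc,rr)
    return np.array(cc)
c=r.get_calibration("wrist");p,d=r.capture("wrist");cv2.imwrite("pics/w12.png",p);k=top(cloud(c,d),"wrist")
top(cloud(r.get_calibration("top"),np.load("top0.npy")),"top")
print("shift",R.T@(np.r_[k,.15]-t),"down axis",R.T@[0,0,-1])
```

```text
fork hole [[0.56270748 0.12517142 0.095     ]]
[0.63891238 0.20884268 0.19705213] zaxis [ 0.0279941  -0.02575579 -0.99927622] jaw 47.08669047493441
wrist 442 [0.63928812 0.24147485 0.10240003] circ (0.6398745775222778, 0.2414318323135376) 0.008028421550989151
top 25 [0.63889361 0.23910003 0.10209209] circ (0.6392685174942017, 0.23877355456352234) 0.007200261112302542
shift [0.02325942 0.02451364 0.04620565] down axis [ 3.80393360e-02 -1.97927880e-04  9.99276223e-01]
```

Call:
{"op": "drive_tool", "data": {"offset": [[0.012,0.012,0.02],[0.0235,0.024,0.05],[0.025,0.024,0.09],[0.026,0.024,0.12],[0.0262,0.024,0.126],[0.0262,0.024,0.126]], "spin": [0,0,0,0,0,0], "grip": [0,0,0,0,0,0]}}

```text
time_s: 39.08
eef_pos: [0.64, 0.2407, 0.071]
ee_rot: [1.139, 2.889, -0.021]
contact_force: [0.5, 0.1, 0.1]
grip_width: 0.0425
```

Call:
{"op": "drive_tool", "data": {"offset": [[0,0,0],[0,0,0],[0,0,0],[0,0,0],[0,0,0],[0,0,0]], "spin": [0,0,0,0,0,0], "grip": [-0.9,-0.9,-0.9,-0.9,-0.9,-0.9], "newtons": 40}}

```text
time_s: 39.83
eef_pos: [0.6407, 0.2407, 0.0727]
ee_rot: [1.139, 2.887, -0.019]
contact_force: [-1.1, -1.3, 7.2]
grip_width: 0.0134
```

Run:
```python
from h import *
s=r.read_state();t=s["eef_pos"];R=Ro.from_rotvec(s["ee_rot"]).as_matrix();print(t,R[:,2],s["contact_force"])
d=np.r_[.5627-.6398,.1252-.2414,0];print("up 75mm",R.T@[0,0,.075],"+to fork",R.T@(d+[0,0,.075]),R.T@(d+[0,0,.045]))
```

```text
[0.64074689 0.24072273 0.07271164] [ 0.03129747 -0.02520018 -0.99919238] [-1.07623679 -1.27123553  7.18690361]
up 75mm [-0.00300547  0.00022177 -0.07493943] +to fork [-0.0260015 -0.1373201 -0.0744242] [-0.02479931 -0.13740881 -0.04444843]
```

Call:
{"op": "drive_tool", "data": {"offset": [[-0.002,0,-0.05],[-0.0045,0,-0.105],[-0.01,-0.03,-0.105],[-0.017,-0.08,-0.105],[-0.0275,-0.125,-0.105],[-0.0275,-0.1375,-0.105],[-0.0275,-0.1375,-0.105],[-0.0275,-0.1375,-0.105],[-0.0275,-0.1375,-0.105]], "spin": [0,0,0,0,0,0,0,0,0], "grip": [-0.9,-0.9,-0.9,-0.9,-0.9,-0.9,-0.9,-0.9,-0.9]}}

```text
time_s: 40.95
eef_pos: [0.5642, 0.125, 0.178]
ee_rot: [1.137, 2.887, -0.018]
contact_force: [0.4, -0.6, -0.6]
grip_width: 0.0139
```

Run:
```python
from h import *
s=r.read_state();t=s["eef_pos"];R=Ro.from_rotvec(s["ee_rot"]).as_matrix();print(t,R[:,2],s["contact_force"],s["grip_width"])
c=r.get_calibration("wrist");p,d=r.capture("wrist");cv2.imwrite("pics/w13.png",p)
import pickle;pickle.dump(c,open("w13.pkl","wb"))
cs=r.get_calibration("scene");ps,_=r.capture("scene");cv2.imwrite("pics/s13.png",ps)
u,v=proj(cs,[.5627,.125,.11])[0].astype(int)
m=np.zeros((420,800,3),np.uint8);m[:,:400]=cv2.resize(p[150:450,180:465],(400,420));m[:,400:]=cv2.resize(ps[v-42:v+42,u-40:u+40],(400,420),interpolation=cv2.INTER_CUBIC);cv2.imwrite("pics/m5.png",m);print(u,v)
```

```text
[0.56415974 0.1249557  0.17803635] [ 0.03113659 -0.02506178 -0.99920089] [ 0.39665847 -0.60605194 -0.56779854] 0.013944394636857961
354 273
```

View pics/m5.png

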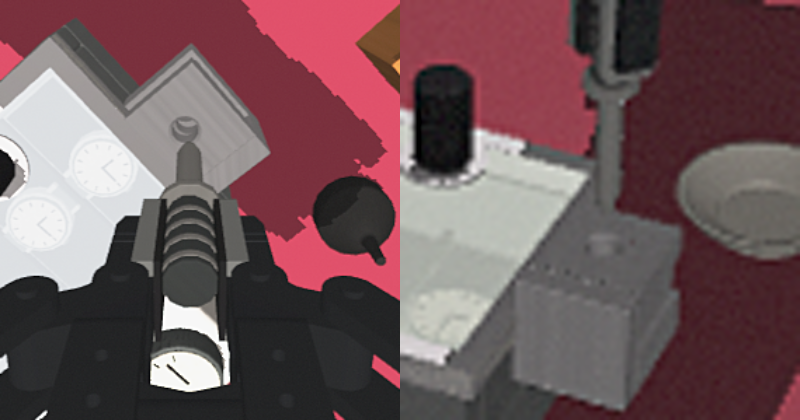

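The pin hangs upright, its tip at wrist crop (190,145), with the fork hole at (185,128). In the scene half the tip is at (605,205), above the hole at (605,243).

```bash
python3 - <<'E'
from h import *
import pickle
c=pickle.load(open("w13.pkl","rb"));cs=r.get_calibration("scene")
s=r.read_state();R=Ro.from_rotvec(s["ee_rot"]).as_matrix()
tip=cast(c,[180+190*.7125,150+143*.714],.1123)[0];h=cast(c,[180+185*.7125,150+128*.714],.095)[0];print("wrist",tip,h,(h-tip)[:2])
tip=cast(cs,[355,273-42+207/5],.1123)[0];h2=cast(cs,[355,273-42+243/5],.095)[0];print("scene",tip,h2,(h2-tip)[:2])
for d in((h-tip),):print("down 20mm + 0",R.T@[0,0,-.02])
E
python3 - <<'E'
import cv2
p=cv2.imread("pics/w13.png");s=cv2.imread("pics/s13.png")
import numpy as np
a=cv2.resize(p[220:300,280:350],(560,560),interpolation=cv2.INTER_CUBIC)
cv2.imwrite("pics/z13.png",a)
E
```

```text
wrist [0.56356236 0.12751947 0.1123    ] [0.56164777 0.12632348 0.095     ] [-0.00191459 -0.00119599]
scene [0.5619894  0.12592812 0.1123    ] [0.56094499 0.12605829 0.095     ] [-0.00104442  0.00013017]
down 20mm + 0 [ 7.94422392e-04 -5.42452305e-05  1.99841425e-02]
```

Call:
{"op": "drive_tool", "data": {"offset": [[0.001,-0.0014,0.005],[0.0013,-0.0014,0.012],[0.0016,-0.0014,0.02],[0.002,-0.0014,0.03],[0.002,-0.0014,0.03]], "spin": [0,0,0,0,0], "grip": [-0.9,-0.9,-0.9,-0.9,-0.9]}}

```text
time_s: 41.68
eef_pos: [0.562, 0.1243, 0.1468]
ee_rot: [1.138, 2.889, -0.02]
contact_force: [-0.2, -0.7, -0.7]
grip_width: 0.0138
```

Call:
{"op": "drive_tool", "data": {"offset": [[0.0002,0,0.005],[0.0004,0,0.01],[0.0006,0,0.015],[0.0006,0,0.015]], "spin": [0,0,0,0], "grip": [-0.9,-0.9,-0.9,-0.9]}}

```text
time_s: 42.18
eef_pos: [0.5617, 0.1243, 0.1314]
ee_rot: [1.139, 2.889, -0.02]
contact_force: [0.1, 0.2, -1.9]
grip_width: 0.0135
```

Call:
{"op": "drive_tool", "data": {"offset": [[0.0003,0,0.006],[0.0006,0,0.012],[0.0008,0,0.018],[0.001,0,0.0225],[0.001,0,0.0225]], "spin": [0,0,0,0,0], "grip": [-0.9,-0.9,-0.9,-0.9,-0.9]}}

```text
time_s: 42.8
eef_pos: [0.5616, 0.1244, 0.1084]
ee_rot: [1.139, 2.89, -0.021]
contact_force: [0.7, -0.7, -1.9]
grip_width: 0.0136
```

Almost home; press the last 3 mm, then let go.

Call:
{"op": "drive_tool", "data": {"offset": [[0.0001,0,0.002],[0.0001,0,0.003],[0.0001,0,0.004],[0.0001,0,0.004]], "spin": [0,0,0,0], "grip": [-0.9,-0.9,-0.9,-0.9]}}

```text
time_s: 43.3
eef_pos: [0.5617, 0.1243, 0.1057]
ee_rot: [1.138, 2.889, -0.02]
contact_force: [-2.3, -1.0, 10.3]
grip_width: 0.0138
```

Call:
{"op": "drive_tool", "data": {"offset": [[0,0,0],[0,0,0],[0,0,0],[-0.002,0,-0.05],[-0.004,0,-0.1],[-0.04,-0.04,-0.12],[-0.04,-0.04,-0.12]], "spin": [0,0,0,0,0,0,0], "grip": [-0.3,-0.3,-0.3,-0.3,-0.3,-0.3,-0.3]}}

```text
time_s: 44.18
eef_pos: [0.5609, 0.0686, 0.229]
ee_rot: [1.141, 2.884, -0.019]
contact_force: [-0.7, -0.1, -0.3]
grip_width: 0.0302
```

Run:
```python
from h import *
for n in("scene","top","wrist"):
    c=r.get_calibration(n);p,d=r.capture(n);cv2.imwrite(f"pics/{n}14.png",p);P=cloud(c,d)
    q=P[(np.linalg.norm(P[...,:2]-[.562,.1255],axis=-1)<.016)&(P[...,2]>.1)]
    if len(q):
        h,e=np.histogram(q[:,2],np.arange(.1,.16,.004));print(n,len(q),"top z",np.percentile(q[:,2],95),h,q[q[:,2]>np.percentile(q[:,2],90)].mean(0))
    if n=="top":
        b=P[(P[...,2]>.14)&(P[...,2]<.18)&(abs(P[...,0]-.668)<.04)&(abs(P[...,1]+.045)<.06)];print("ball",len(b),b.mean(0) if len(b) else "")
s=r.read_state();print(s["eef_pos"],s["ee_rot"],s["contact_force"])
```

```text
scene 627 top z 0.5692012429096557 [17 13 13 14 19 11 15 14 35  6  0  0  0  0] [0.55898741 0.11452083 0.56971708]
top 198 top z 0.6743117792778731 [0 0 0 0 0 0 0 0 0 0 0 0 0 0] [0.55293362 0.11665765 0.6744347 ]
ball 117 [ 0.66556527 -0.02603781  0.15855179]
wrist 759 top z 0.1365818681875213 [ 97   9  37   9  48  10  49  12 353 135   0   0   0   0] [0.56161335 0.12529494 0.13663954]
[0.55987749 0.07103886 0.2264513 ] [ 1.1392409   2.88945574 -0.02028656] [ 0.06704687  0.79750189 -0.76716873]
```

The pin is home: its top reads about 135 mm as expected, with contact at the collar. Now the valve.

Call:
{"op": "drive_tool", "data": {"offset": [[-0.04,0.012,0],[-0.08,0.024,0],[-0.113,0.036,0],[-0.113,0.036,0],[-0.113,0.036,0],[-0.113,0.036,0],[-0.113,0.036,0]], "spin": [0.17,0.34,0.51,0.68,0.8,0.87,0.87], "grip": [-1,-1,-1,-1,-1,-1,-1]}}

```text
time_s: 45.2
eef_pos: [0.6668, 0.0214, 0.2296]
ee_rot: [2.248, 2.142, 0.003]
contact_force: [0.5, -0.4, -0.4]
grip_width: -0.0
```

Run:
```python
from h import *
s=r.read_state();t=s["eef_pos"];R=Ro.from_rotvec(s["ee_rot"]).as_matrix();print(t,s["ee_rot"],s["contact_force"])
for g in([.666,.018,.2],[.666,.018,.138],[.666,0,.138],[.665,-.057,.138]):print(g,(R.T@(np.array(g)-t)).round(4))
c=r.get_calibration("wrist");p,d=r.capture("wrist");P=cloud(c,d);q=P[(P[...,2]>.137)&(P[...,2]<.175)&(abs(P[...,0]-.667)<.03)&(abs(P[...,1]+.03)<.05)];print(len(q),q.mean(0) if len(q) else 0,q.min(0),q.max(0))
```

```text
[0.66681474 0.02140194 0.22957023] [2.24842344 2.1418419  0.00321592] [ 0.50153562 -0.35046342 -0.41197413]
[0.666, 0.018, 0.2] [-0.0027 -0.0015  0.0296]
[0.666, 0.018, 0.138] [-0.0013 -0.0032  0.0916]
[0.666, 0, 0.138] [-0.0193 -0.0023  0.092 ]
[0.665, -0.057, 0.138] [-0.0762 -0.0006  0.0934]Traceback (most recent call last):
  File "<stdin>", line 4, in <module>
    return umr_minimum(a, axis, None, out, keepdims, initial, where)
ValueError: zero-size array to reduction operation minimum which has no identity
```

Call:
{"op": "drive_tool", "data": {"offset": [[-0.001,-0.002,0.04],[-0.0013,-0.003,0.0916],[-0.0013,-0.003,0.0916],[-0.0193,-0.0023,0.092],[-0.029,-0.002,0.092],[-0.039,-0.0016,0.0925],[-0.049,-0.0013,0.0928],[-0.059,-0.001,0.093],[-0.067,-0.0006,0.0932],[-0.067,-0.0006,0.0932]], "spin": [0,0,0,0,0,0,0,0,0,0], "grip": [-1,-1,-1,-1,-1,-1,-1,-1,-1,-1]}}

```text
time_s: 46.5
eef_pos: [0.6654, -0.0488, 0.138]
ee_rot: [2.248, 2.142, 0.002]
contact_force: [-0.5, 0.2, -0.4]
grip_width: 0.0001
```

Call:
{"op": "drive_tool", "data": {"offset": [[-0.003,0,0],[-0.006,0,0],[-0.009,0,0],[-0.009,0,0]], "spin": [0,0,0,0], "grip": [-1,-1,-1,-1]}}

```text
time_s: 47.0
eef_pos: [0.6649, -0.058, 0.1381]
ee_rot: [2.249, 2.142, 0.002]
contact_force: [0.4, -0.2, -0.2]
grip_width: 0.0001
```

Call:
{"op": "drive_tool", "data": {"offset": [[-0.002,0,0],[-0.004,0,0],[-0.004,0,0]], "spin": [0,0,0], "grip": [-1,-1,-1]}}

```text
time_s: 47.38
eef_pos: [0.6648, -0.0589, 0.1382]
ee_rot: [2.248, 2.147, 0.008]
contact_force: [1.4, 14.4, 0.3]
grip_width: 0.0003
```

Call:
{"op": "drive_tool", "data": {"offset": [[-0.002,0,0],[-0.004,0,0],[-0.004,0,0]], "spin": [0,0,0], "grip": [-1,-1,-1]}}

```text
time_s: 47.75
eef_pos: [0.6647, -0.059, 0.1382]
ee_rot: [2.248, 2.153, 0.016]
contact_force: [1.9, 19.7, 1.0]
grip_width: 0.0001
```

The lever is on its stop. I retreat left and up, clear of everything, then check.

Call:
{"op": "drive_tool", "data": {"offset": [[0.015,0,0],[0.03,0,0],[0.03,0,-0.05],[0.03,-0.05,-0.1],[0.04,-0.1,-0.15],[0.1,-0.15,-0.15],[0.16,-0.2,-0.15],[0.22,-0.22,-0.15],[0.28,-0.22,-0.15],[0.34,-0.22,-0.15]], "spin": [0,0,0,0,0,0,0,0,0,0], "grip": [-1,-1,-1,-1,-1,-1,-1,-1,-1,-1]}}

```text
time_s: 49.0
eef_pos: [0.4555, 0.262, 0.2793]
ee_rot: [2.247, 2.152, 0.019]
contact_force: [2.7, -1.2, 0.4]
grip_width: -0.0
```

Run:
```python
from h import *
a=cv2.imread("pics/top0.png");ct=r.get_calibration("top");b,d=r.capture("top");cv2.imwrite("pics/top15.png",b);P=cloud(ct,d)
q=P[(P[...,2]>.14)&(P[...,2]<.18)&(abs(P[...,0]-.667)<.04)&(abs(P[...,1]+.05)<.08)];print("ball",len(q),q.mean(0))
q=P[(P[...,2]>.115)&(P[...,2]<.124)&(np.linalg.norm(P[...,:2]-[.513,.038],axis=-1)<.03)];print("knob",len(q),q.mean(0) if len(q) else "")
q=P[(P[...,2]>.11)&(P[...,2]<.15)&(np.linalg.norm(P[...,:2]-[.562,.124],axis=-1)<.02)];print("pin",len(q),q.mean(0) if len(q) else "",q[:,2].max() if len(q) else "")
for n,x,y in(("trayA",.5413,-.3677),("trayB",.4612,-.366)):
    q=P[(np.hypot(P[...,0]-x,P[...,1]-y)<.022)&(P[...,2]>.009)&(P[...,2]<.03)];print(n,len(q),q.mean(0))
# loose things: moved? compare colours in windows
for n,(u,v,w) in dict(tweezers=(330,307,30),screwdriver=(440,340,38),dish=(266,316,22),holder=(438,208,18),blower=(267,188,16),jar=(144,260,16)).items():
    s=slice(v-w,v+w),slice(u-w,u+w);A=a[s].astype(np.float32).mean(2);B=b[s].astype(np.float32).mean(2);print(n,"shift px",np.round(cv2.phaseCorrelate(A,B),2),"diff",np.abs(A-B).mean().round(1))
s=r.read_state();print(s["eef_pos"],s["contact_force"],s["time_s"])
```

```text
ball 119 [ 0.66320914 -0.08177399  0.15762584]
knob 88 [0.5122765  0.03740357 0.11974355]
pin 53 [0.55941687 0.12293793 0.13172171] 0.1389840856966296
trayA 242 [ 0.54018154 -0.3656855   0.01475127]
trayB 240 [ 0.46212872 -0.36648665  0.0144767 ]Traceback (most recent call last):
  File "<stdin>", line 10, in <module>
    return _wrapfunc(a, 'round', decimals=decimals, out=out)
    return _wrapit(obj, method, *args, **kwds)
    conv = _array_converter(obj)
ValueError: setting an array element with a sequence. The requested array has an inhomogeneous shape after 1 dimensions. The detected shape was (2,) + inhomogeneous part.
```

Run:
```python
from h import *
a=cv2.imread("pics/top0.png");b=cv2.imread("pics/top15.png")
for n,(u,v,w) in dict(tweezers=(325,307,25),screwdriver=(440,340,38),dish=(266,316,22),holder=(438,208,18),blower=(267,188,16),jar=(144,260,16)).items():
    s=slice(v-w,v+w),slice(u-w,u+w);A=a[s].astype(np.float32).mean(2);B=b[s].astype(np.float32).mean(2);print(n,np.round(cv2.phaseCorrelate(A,B)[0],2),round(float(np.abs(A-B).mean()),1))
c=r.get_calibration("wrist");p,d=r.capture("wrist");g=cv2.cvtColor(p,cv2.COLOR_BGR2HSV)
for x in([.5127,.2465,.012],[.358,.287,.012],[.44,.27,.002]):
    u,v=proj(c,x)[0].round().astype(int);print("pad spot",u,v,p[v-8:v+8,u-8:u+8].mean((0,1)).round() if 10<u<630 and 10<v<470 else "out")
```

```text
tweezers [-0.08  0.39] 31.1
screwdriver [ 0.03 -0.01] 1.3
dish [0.62 0.33] 39.9
holder [-0.04 -0.06] 1.1
blower [-0.01  0.01] 1.4
jar [-12.87  -8.11] 77.8
pad spot 360 213 [43. 43. 44.]
pad spot 218 183 [68. 70. 72.]
pad spot 294 193 [43. 43. 44.]
```

```bash
python3 -c "
from workcell import r
print(r.finish_job())"
```

```text
the job is handed in; nothing more can be done
None
```

I ran the batch and handed it in at about 49 s of the 210 s allowed. The hand-in reports no verdict.

**What I did, in order:**
1. I swung the lid open to about 1.6 rad.
2. I laid the two old watches flat in the white tray.
3. I laid the two waiting watches in the left and middle bays.
4. I shut the lid against its stop and put the pin through fork and tongue, collar down.
5. I then threw the valve lever over to its stop.

**Checks that passed:**
- **Watches in the chamber:** both lay flat before the lid was shut, with dials 10.5 mm above the floor and at most about 1% slope. Both still showed through the closed lid, before the pin and valve work.
- **Watches in the tray:** both are at full dial height, about 14.5 mm above the bench.
- **Pad:** all three spots checked were empty, including both watch spots.
- **Lid and pin:** the knob is in its closed place to within 2 mm. The pin's top reads about 135 mm, as it should when home.
- **Valve:** the ball moved from y = -26 mm to y = -82 mm, which is the full swing to the stop.
- **Other things:** the screwdriver, holder and blower have not moved.

**What went wrong or stayed uncertain:**
- While I was closing the lid, the jaws slipped behind the knob, with about 55 N of force at the wrist. Letting go left the tongue 3–4 mm short, so I pushed the knob home with shut fingers and saw the holes in line.
- The tool tilted by up to 2.6° during the run. I turned the jaws for the pin to allow for it.
- The tweezers, dish and jar could not be compared in the last picture; I believe the arm and its shadow were in the way. I did not work near the jar or aim to touch any of the three.

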